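# Put away the spare grinding wheels and their guards

## Robot

A 7-joint arm with a two-finger parallel gripper is mounted at the origin on the work surface. World frame = base frame: x ahead of the robot, y to its left, z up, the work surface at z = 0. Lengths are in m, angles in rad, forces in N, time in s.
With the tool pointing down it reaches from about 0.4 to 0.875 m from the base axis. Payload 19.3 kg.
Tool frame: the origin (TCP) lies at the very end of the fingers, on their centre line; the grasp point (between the pads) lies 19 mm behind it; z points along the fingers, y is the line along which they close (so a half turn about z gives the same grasp; the last joint's range is limited). The gripper opens to 85 mm and grips with 20 to 120 N. Pads are 22 mm wide; open, the fingers measure 114 mm over their backs; the gripper's body (76 mm by 85 mm) begins 54 mm behind the grasp point. The pads swing forward as they close: fully open they stand 13 mm farther back than shut.
Start: joints at [1.112, 0.521, -0.036, 1.599, 0.021, 1.021, -0.113], TCP at [0.237, -0.578, 0.231] pointing down, gripper open.
Joint ranges: [-2.91, 2.91], [-0.3, 2.13], [-1.5, 1.42], [0.17, 2.43], [-1.26, 4.41], [0.16, 1.93], [-2.52, 2.52]. Speed limits (rad/s): [1.89, 1.89, 2.39, 2.39, 3.01, 3.01, 3.01].

## Interface

Orientations are given as [roll, pitch, yaw] about the fixed x, y, z axes, in that order (R = Rz(yaw) Ry(pitch) Rx(roll)).
In Python, from workcell import monitor, optics, job_done gives the robot as it stands.
- The arm moves only by the shell command python3 -m handwheel 'ROWS' [FORCE]. ROWS is JSON, a list of rows, each an object of numbers: "dx", "dy", "dz": the shift along the tool's x, y, z in cm; "wx", "wy", "wz": the turn, a rotation vector about the tool's x, y, z in rad; "claw": the opening in per cent of the stroke, from 0 (shut) to 100 (fully open). A call has 1 to 8 rows; each row shifts and turns the commanded pose from where the row before left it, along the tool's axes as they then stand; what a row does not reach is not made up. A row lasts 1/8 s, in which the tool goes at most 62.5 mm and 10.7 degrees, less where a joint would pass 70% of its speed; a pose out of reach is approached as far as the arm can. A call with a gripper value outside its range is refused whole. The fingers move at their own pace and stop on an object; FORCE is the grip in N (left out, the last holds). Time passes only in rows, so rows that do not move let the fingers close. It gives the time, the measured TCP pose, the force, the opening and the grip force at its end, in the units of the state.
- monitor.observe(): the state, without advancing time (a new reading comes with each control period).
- optics.grab_frame(name): name is "scene" or "top"; returns a dict with "frame" (420x560x3 uint8, blue, green, red), "fovy" (degrees; the focal length in pixels is half the picture's height over the tangent of half this angle, whatever the lens; pixels are square), "cx", "cy" (the principal point, pixels), "k1" (the pictures are not rectified: a ray, as slopes to the right and down, at radius r is drawn at 1 + k1 r^2 times it, then the intrinsics apply), "R" (3x3) and "t" (3): a world point X has camera coordinates R X + t. Camera axes: x right, y down, z forward; pixel columns grow to the right and rows downward; lengths in m; the calibration is good to about 2 mm. A picture is of the moment at which its call begins. There is no depth.
- job_done(): hands the job in; it is judged then, once.
Trained networks look in the newest picture that a camera, given by its name, has taken for a name from the list of things; names that differ only in an ending like _2 or _b are one class to them, and where a whole thing is asked for, a point or a joint stands for the part that bears it (a point fixed in the world has none). Each returns a list of dicts, best first, with "p" (0 to 1); they miss things now and then, are a little off and sometimes report something else, mostly with a low value. They report only what shows in the picture. A call takes as long as a camera call. They do not tell look-alikes from the thing itself.
- optics.masks_of(name, camera): "region" (420x560 bool, what is visible of it) and "rect" ([left, top, width, height] in pixels, round what is visible of it).
The state is a dict: "clock": time; "qpos": joint angles; "qd": joint speeds; "joint_efforts": joint torques, N m; "position": TCP position; "tool_rot": TCP orientation; "force": force on the tool from outside, world axes, zero at the start; "moment": the same for the moment, N m; "grip_width": finger opening in m; "finger_force": force on a finger pad.
Only numpy, scipy, OpenCV 4.12 (cv2) and the standard library are available. Lean on these libraries where they do the work, as an engineer would, in place of code of your own. Each camera call takes 0.05 s, during which the arm holds its last target. There are 200 camera calls.

## Task

Put the spare grinding wheels and their guards away. Roll each wheel on its rim into a stall of its own in the wooden rack, over the sill and up to the back stop: never lift it, drag it or let it fall, so that its white mark, now on top, finishes below the hub. Hang every guard over the steel bar like a saddle, legs down on either side and the bar in the groove under its crown, and leave the other things on the bench where they are.

Things in the scene. Friction and masses are not known exactly. Their poses are not given: they have to be found in the camera images.
- rack: Fixed wooden wheel rack, 3 stalls without floor (wheels stand on the bench), entered from -x, rolling along +x. Stalls centred at y -110, 0, +110 mm, each between cheeks 28 mm high, 10 thick, 50 apart, x -55 to +50 mm. Back stop 60 mm high, face at x +50 mm. Origin on the bench in the middle stall, below the hub of a wheel touching the stop; z up.
- rack_sill (a point): Top of the middle stall's sill, at rack x -22 mm: a round steel sill 3 mm high crosses each stall there; about 2 N at the hub rolls a wheel over it. A wheel that is home stands behind the sill with its hub at rack x -4 to 0 mm.
- rail: Fixed flat steel bar along its own y, 20 mm wide, 16 mm high, 340 mm long between two posts; its top is 218 mm above the bench. Posts 25 x 16 mm, 230 mm high, at y = +-178 mm, each with a low foot 100 mm along x. Origin on the bench under the bar's middle; z up.
- wheel_0: Grey grinding wheel standing on its rim before the rack: 100 mm diameter, 36 thick, 0.5 to 0.75 kg, a small domed axle end in the middle of each face (50 mm over both). Origin at the hub centre, 50 mm up; y is the axle. At the start x points to the rack within 0.3 rad, 135 to 185 mm from home, about in line with a stall. One wheel may be absent; all alike, any stall will do.
- wheel_0_mark (a point): White balance mark of that wheel, a radial stripe on both faces and across the rim; point 40 mm from the hub centre along the wheel's +z, straight above the hub at the start. Held lightly (a few N) by its two domed axle ends, the wheel turns between the fingers and rolls along.
- wheel_1: Grey grinding wheel standing on its rim before the rack: 100 mm diameter, 36 thick, 0.5 to 0.75 kg, a small domed axle end in the middle of each face (50 mm over both). Origin at the hub centre, 50 mm up; y is the axle. At the start x points to the rack within 0.3 rad, 135 to 185 mm from home, about in line with a stall. One wheel may be absent; all alike, any stall will do.
- wheel_1_mark (a point): White balance mark of that wheel, a radial stripe on both faces and across the rim; point 40 mm from the hub centre along the wheel's +z, straight above the hub at the start. Held lightly (a few N) by its two domed axle ends, the wheel turns between the fingers and rolls along.
- wheel_2: Grey grinding wheel standing on its rim before the rack: 100 mm diameter, 36 thick, 0.5 to 0.75 kg, a small domed axle end in the middle of each face (50 mm over both). Origin at the hub centre, 50 mm up; y is the axle. At the start x points to the rack within 0.3 rad, 135 to 185 mm from home, about in line with a stall. One wheel may be absent; all alike, any stall will do.
- wheel_2_mark (a point): White balance mark of that wheel, a radial stripe on both faces and across the rim; point 40 mm from the hub centre along the wheel's +z, straight above the hub at the start. Held lightly (a few N) by its two domed axle ends, the wheel turns between the fingers and rolls along.
- guard_0: Grey steel wheel guard standing like an arch: spans 140 mm along x (130 inside), 60 wide along y (feet 74), 0.24 to 0.38 kg. Crown top 100 mm above the feet; on its middle a lifting lug 40 mm along x, 14 thick along y, top at 128 mm. Origin at foot level under the middle, z up. All alike; one may be absent.
- guard_0_crown (a point): Middle of the underside of that guard's crown, 95 mm above its origin, which rests on the bar. Two ribs 9 mm deep under the crown, along y, leave a groove 42 mm wide (x -21 to +21 mm) for the bar.
- guard_1: Grey steel wheel guard standing like an arch: spans 140 mm along x (130 inside), 60 wide along y (feet 74), 0.24 to 0.38 kg. Crown top 100 mm above the feet; on its middle a lifting lug 40 mm along x, 14 thick along y, top at 128 mm. Origin at foot level under the middle, z up. All alike; one may be absent.
- guard_1_crown (a point): Middle of the underside of that guard's crown, 95 mm above its origin, which rests on the bar. Two ribs 9 mm deep under the crown, along y, leave a groove 42 mm wide (x -21 to +21 mm) for the bar.
- guard_2: Grey steel wheel guard standing like an arch: spans 140 mm along x (130 inside), 60 wide along y (feet 74), 0.24 to 0.38 kg. Crown top 100 mm above the feet; on its middle a lifting lug 40 mm along x, 14 thick along y, top at 128 mm. Origin at foot level under the middle, z up. All alike; one may be absent.
- guard_2_crown (a point): Middle of the underside of that guard's crown, 95 mm above its origin, which rests on the bar. Two ribs 9 mm deep under the crown, along y, leave a groove 42 mm wide (x -21 to +21 mm) for the bar.
- glue: Bystander, not to be disturbed: glue bottle, 170 mm tall.
- offcut: Bystander, not to be disturbed: wood offcut, 120 x 60 x 40 mm, lying under the bar.
- can: Bystander, not to be disturbed: tin can, 90 mm tall.
- hammer: Bystander, not to be disturbed: hammer lying on the right.
- stone: Bystander, not to be disturbed: sharpening stone, 120 x 50 x 25 mm.
- brush: Bystander, not to be disturbed: brush lying near the robot.
- carton: Bystander, not to be disturbed: cardboard carton, 100 mm tall.
Not all that is in view belongs to the job. What is shaped like the guard_2 but green is not meant. What is shaped like the wheel_0 but red is not meant.

How it is judged:
By the outcome, as a careful person would: the job done as asked, in the order asked, and still so for the second after the job is handed in, with the robot touching nothing.
Of wheel_0, wheel_1, wheel_2 only 2 to 3 are there at a start; the rules pass over those that are not, and their reading is None.
Of guard_0, guard_1, guard_2 only 2 to 3 are there at a start; the rules pass over those that are not, and their reading is None.
At some moment in a run one of guard_0, guard_1, guard_2 may be knocked a few centimetres aside while the robot is not near it.
It also fails if it takes over 210 s, if anything falls off the work surface, if the arm or the gripper's body presses on something with over 40 N, if the wrist force passes 120 N, or if a joint passes its speed limit or range.

## Working session

There is one attempt and no reset: what is moved stays moved. The work goes in short steps, Python scripts to look and compute and a shell command to move; the robot and the scene stay as the last step left them, time stands still between calls to the robot, and variables do not carry over. Pictures are saved under pics/ and viewed, at most 14 in all, crops included, and the job is handed in when it is done.

```bash
mkdir -p pics; ls; cat > h.py <<'E'
import numpy as np, cv2
from workcell import monitor, optics, job_done
def grab(n): return optics.grab_frame(n)
def cal(c):
    f=c["frame"].shape[0]/2/np.tan(np.radians(c["fovy"])/2)
    return f,np.array(c["R"]),np.array(c["t"])
def proj(c,X):
    f,R,t=cal(c); p=np.atleast_2d(X)@R.T+t; s=p[:,:2]/p[:,2:]
    r2=(s**2).sum(1,keepdims=True); return s*(1+c["k1"]*r2)*f+[c["cx"],c["cy"]]
def ray(c,uv):
    f,R,t=cal(c); d=(np.array(uv,float)-[c["cx"],c["cy"]])/f; s=d.copy()
    for _ in range(20): s=d/(1+c["k1"]*(s@s))
    return -R.T@t, R.T@np.array([s[0],s[1],1.])
def atz(c,uv,z):
    o,d=ray(c,uv); return o+d*(z-o[2])/d[2]
E
python3 - <<'E'
from h import *
for n in("scene","top"):
    c=grab(n); cv2.imwrite(f"pics/{n}0.png",cv2.resize(c["frame"],(800,600),interpolation=cv2.INTER_CUBIC))
    f,R,t=cal(c); print(n,f,c["cx"],c["cy"],c["k1"],-R.T@t,R.round(2).tolist())
print(monitor.observe())
E
```

```text
pics
scene 382.4608913667451 282.33484596753976 206.23424522530254 0.0006549225182091422 [0.86403948 0.53395438 0.89537684] [[-0.84, 0.54, -0.0], [0.41, 0.64, -0.64], [-0.34, -0.54, -0.77]]
top 470.6463579942529 272.80203248097655 213.13507461314018 -0.002966627983368506 [ 0.42575695 -0.06963617  1.22631321] [[-0.01, -1.0, -0.02], [-1.0, 0.01, -0.07], [0.07, 0.02, -1.0]]
{'clock': 0.1, 'qpos': array([ 1.11178582,  0.52194017, -0.03630598,  1.59991631,  0.02118924,
        1.02109454, -0.11280316]), 'qd': array([-0.00015934, -0.00033619,  0.00281358, -0.00080125,  0.00012997,
       -0.00014802, -0.00026792]), 'joint_efforts': array([ 3.10231131e-03, -9.28484488e+01,  1.98387444e+00, -3.70536304e+01,
        1.81995548e-02,  5.29272045e-03,  2.88581852e-06]), 'position': array([ 0.23678438, -0.57810505,  0.23080482]), 'tool_rot': array([-3.14062124e+00,  6.84480317e-05,  3.88771546e-01]), 'force': array([-0.29523348,  0.29343425,  0.37729241]), 'moment': array([-0.03841428,  0.03677108, -0.01110281]), 'finger_force': 0.0, 'grip_width': 0.08545781212051039}
```

View pics/scene0.png

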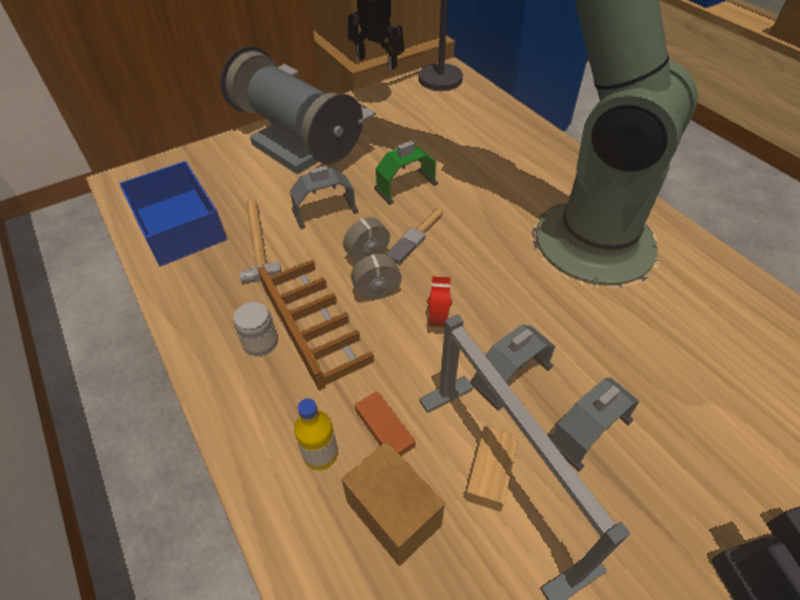

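View pics/top0.png

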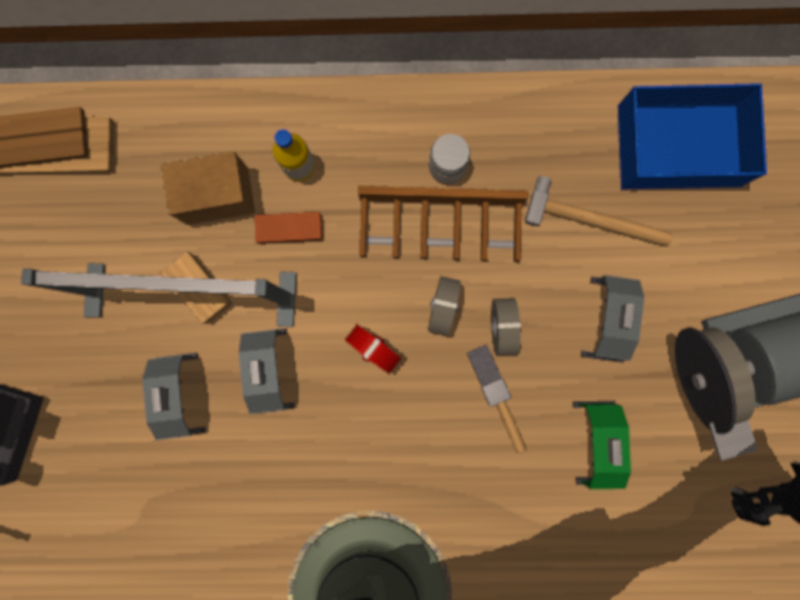

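Top view shows the rack (360–525, 190–260) and the rail (25–295, 270–320). There are two grey wheels (445,307 and 506,327) and three grey guards (175,397; 265,372; 620,318). The look-alikes are a red wheel (373,348) and a green guard (605,447), which are not meant. Next I fit poses from the masks.

```bash
cat > fit.py <<'E'
from h import *
from scipy.optimize import minimize
def box(x0,x1,y0,y1,z0,z1): return np.array([[x,y,z] for x in(x0,x1) for y in(y0,y1) for z in(z0,z1)])/1000
a=np.linspace(0,2*np.pi,40,endpoint=False)
WHEEL=[np.array([[50*np.cos(q),s,50+50*np.sin(q)] for q in a for s in(-18,18)])/1000]
RACK=[box(-55,50,y+s*30-5,y+s*30+5,0,28) for y in(-110,0,110) for s in(-1,1)]+[box(50,60,-145,145,0,60)]
RAIL=[box(-10,10,-170,170,202,218)]+[box(-12.5,12.5,s*178-8,s*178+8,0,230) for s in(-1,1)]+[box(-50,50,s*178-12,s*178+12,0,10) for s in(-1,1)]
def slab(p,q,w): return np.array([[x,y,z] for x,z in(p+q) for y in(-w,w)])/1000
GUARD=[box(-20,20,-7,7,95,128),box(-40,40,-30,30,95,100)]+[slab([(s*40,100),(s*40,94)],[(s*70,60),(s*65,60)],30) for s in(-1,1)]+[slab([(s*70,60),(s*65,60)],[(s*70,0),(s*65,0)],30) for s in(-1,1)]+[box(*((65,70) if s>0 else (-70,-65)),-37,37,0,8) for s in(-1,1)]
S=3
def render(c,parts,p):
    x,y,th=p; R=np.array([[np.cos(th),-np.sin(th),0],[np.sin(th),np.cos(th),0],[0,0,1]])
    m=np.zeros((420*S,560*S),np.uint8)
    for q in parts:
        uv=proj(c,q@R.T+[x,y,0]); cv2.fillConvexPoly(m,cv2.convexHull((((uv+.5)*S-.5)*16).round().astype(np.int32)),1,shift=4)
    return m
def fit(obs,parts,p0):
    big=[(c,np.kron(m.astype(np.uint8),np.ones((S,S),np.uint8))) for c,m in obs]
    def cost(v):
        p=[v[0]/100,v[1]/100,v[2]/5]; s=0
        for c,m in big:
            r=render(c,parts,p); s+=1-(r&m).sum()/max(1,(r|m).sum())
        return s/len(big)
    v0=np.array([p0[0]*100,p0[1]*100,p0[2]*5]); best=None
    for d in(.6,.3):
        r=minimize(cost,v0,method="Nelder-Mead",options=dict(initial_simplex=v0+np.vstack([np.zeros(3),np.eye(3)*d*2]),xatol=.01,fatol=1e-4,maxfev=150)); v0=r.x
    return np.array([v0[0]/100,v0[1]/100,v0[2]/5]),r.fun
E
python3 - <<'E'
from fit import *
import pickle
D={}
for n in("top","scene"):
    c=grab(n); D[n]=c
    for k in("rack","rail","wheel_0","guard_0"):
        l=optics.masks_of(k,n); D[n,k]=l
        for e in l: 
            if e["p"]>.2: print(n,k,round(e["p"],2),np.round(e["rect"]).tolist(),atz(c,[e["rect"][0]+e["rect"][2]/2,e["rect"][1]+e["rect"][3]/2],{"rack":.03,"rail":.2,"wheel_0":.05,"guard_0":.08}[k]).round(3).tolist(), c["frame"][e["region"]].mean(0).round().tolist())
pickle.dump(D,open("D.pkl","wb"))
E
```

```text
top rack 0.94 [253.0, 128.0, 115.0, 58.0] [0.655, -0.141, 0.03] [42.0, 74.0, 112.0]
top rail 0.59 [15.0, 183.0, 190.0, 45.0] [0.523, 0.311, 0.2] [108.0, 116.0, 125.0]
top wheel_0 0.88 [246.0, 229.0, 34.0, 34.0] [0.429, -0.017, 0.05] [28.0, 36.0, 150.0]
top wheel_0 0.73 [102.0, 246.0, 41.0, 64.0] [0.354, 0.335, 0.05] [84.0, 90.0, 92.0]
top wheel_0 0.65 [340.0, 210.0, 25.0, 42.0] [0.463, -0.242, 0.05] [76.0, 91.0, 103.0]
top wheel_0 0.56 [296.0, 195.0, 24.0, 40.0] [0.506, -0.133, 0.05] [82.0, 98.0, 110.0]
top guard_0 0.88 [98.0, 248.0, 43.0, 59.0] [0.358, 0.33, 0.08] [83.0, 89.0, 93.0]
top guard_0 0.84 [401.0, 279.0, 43.0, 63.0] [0.269, -0.4, 0.08] [44.0, 96.0, 36.0]
top guard_0 0.72 [168.0, 227.0, 37.0, 60.0] [0.406, 0.167, 0.08] [89.0, 95.0, 98.0]
top guard_0 0.62 [408.0, 193.0, 42.0, 57.0] [0.482, -0.422, 0.08] [80.0, 85.0, 87.0]
scene rack 0.64 [181.0, 182.0, 80.0, 92.0] [0.666, -0.109, 0.03] [42.0, 75.0, 110.0]
scene rail 0.72 [296.0, 220.0, 145.0, 199.0] [0.567, 0.365, 0.2] [97.0, 104.0, 111.0]
scene rail 0.58 [271.0, 143.0, 40.0, 39.0] [0.453, -0.074, 0.2] [90.0, 107.0, 127.0]
scene wheel_0 0.94 [237.0, 151.0, 36.0, 30.0] [0.47, -0.253, 0.05] [73.0, 87.0, 98.0]
scene wheel_0 0.61 [303.0, 194.0, 13.0, 34.0] [0.43, -0.013, 0.05] [38.0, 53.0, 158.0]
scene wheel_0 0.6 [250.0, 178.0, 33.0, 31.0] [0.499, -0.137, 0.05] [73.0, 87.0, 98.0]
scene guard_0 0.96 [202.0, 116.0, 48.0, 47.0] [0.5, -0.385, 0.08] [78.0, 88.0, 95.0]
scene guard_0 0.92 [332.0, 228.0, 55.0, 58.0] [0.426, 0.2, 0.08] [83.0, 91.0, 96.0]
scene guard_0 0.82 [260.0, 99.0, 48.0, 46.0] [0.293, -0.359, 0.08] [44.0, 86.0, 55.0]
scene guard_0 0.55 [386.0, 265.0, 64.0, 65.0] [0.385, 0.356, 0.08] [84.0, 92.0, 96.0]
```

```bash
python3 - <<'E'
from fit import *
import pickle
D=pickle.load(open("D.pkl","rb"))
def near(k,n,rx):
    return min(D[n,k],key=lambda e:abs(e["rect"][0]-rx[0])+abs(e["rect"][1]-rx[1]))["region"]
J=[("rack",RACK,(253,128),(181,182),(.65,-.14,0)),("rail",RAIL,(15,183),(296,220),(.5,.28,0)),
("wheel_0",WHEEL,(340,210),(237,151),(.463,-.242,0)),("wheel_0",WHEEL,(296,195),(250,178),(.5,-.135,-.15)),
("guard_0",GUARD,(98,248),(386,265),(.36,.33,1.6)),("guard_0",GUARD,(168,227),(332,228),(.41,.18,1.6)),("guard_0",GUARD,(408,193),(202,116),(.48,-.41,1.6))]
o={n:D[n]["frame"].copy() for n in("top","scene")}
big={n:cv2.resize(o[n],None,fx=S,fy=S) for n in o}
for k,P,a,b,p0 in J:
    out=[]
    if k=="guard_0": p0=(p0[0],p0[1],0.)
    for ns in(("top","scene"),("top",),("scene",)):
        obs=[(D[n],near(k,n,dict(top=a,scene=b)[n])) for n in ns]
        best=min((fit(obs,P,(p0[0],p0[1],p0[2]+d)) for d in ((0,-1.4,1.4) if k=="guard_0" and len(ns)==2 else (0,-.2,.2))),key=lambda r:r[1])
        if len(ns)==2: p0=best[0]
        out.append(best)
    print(k,[(p.round(4).tolist(),round(float(f),3)) for p,f in out])
    for n in o:
        cs,_=cv2.findContours(render(D[n],P,out[0][0]),cv2.RETR_LIST,cv2.CHAIN_APPROX_NONE); cv2.drawContours(big[n],cs,-1,(0,255,255),1)
t=big["top"][330:950,0:1400]; s=big["scene"][300:1260,500:1400]
cv2.imwrite("pics/fit_t.png",cv2.resize(t,(800,354),interpolation=cv2.INTER_AREA))
E
```

```text
rack [([0.6537, -0.1359, -0.051], 0.192), ([0.653, -0.1353, -0.0492], 0.222), ([0.6545, -0.1359, -0.0441], 0.158)]
rail [([0.5384, 0.3235, -0.0637], 0.12), ([0.5381, 0.3254, -0.063], 0.131), ([0.5393, 0.3233, -0.0626], 0.092)]
wheel_0 [([0.4704, -0.2426, 0.0329], 0.075), ([0.4697, -0.2423, 0.0442], 0.036), ([0.4706, -0.2446, 0.0371], 0.097)]
wheel_0 [([0.5079, -0.1378, -0.2265], 0.071), ([0.5071, -0.1376, -0.2147], 0.1), ([0.5087, -0.1381, -0.2425], 0.033)]
guard_0 [([0.3555, 0.3401, 0.1099], 0.079), ([0.3552, 0.3407, 0.119], 0.073), ([0.3541, 0.339, 0.102], 0.07)]
guard_0 [([0.3978, 0.1781, 0.1002], 0.158), ([0.3975, 0.1782, 0.1049], 0.05), ([0.4006, 0.1783, 0.0971], 0.256)]
guard_0 [([0.482, -0.4326, -0.1394], 0.114), ([0.4804, -0.4323, -0.1504], 0.058), ([0.4849, -0.4313, -0.1435], 0.143)]
```

View pics/fit_t.png

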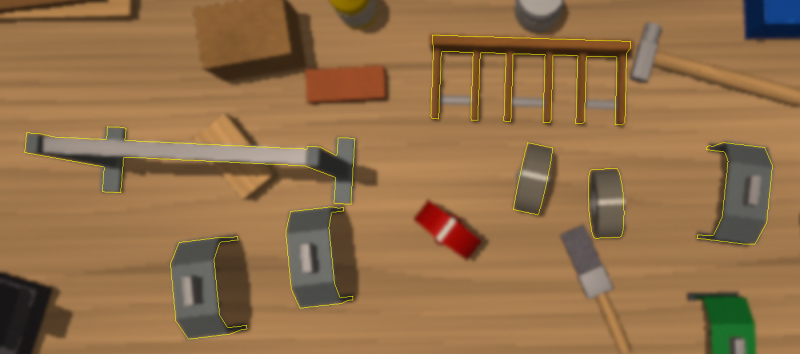

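The fits agree in both views to about 2 mm. Poses as (x, y, yaw):

| Item | Pose |
|---|---|
| Rack | 0.6535, -0.1357, -0.049 |
| Rail | 0.5385, 0.324, -0.063 |
| Wheel A | 0.470, -0.2425, 0.037 |
| Wheel B | 0.508, -0.138, -0.22 |

The three grey guards lie at 0.355/0.340, 0.398/0.178 and 0.482/-0.432. The red wheel and green guard are excluded by colour, and the overlay crop confirms this. Now going above wheel B.

```bash
cat > go.py <<'E'
import sys; from h import *
# python3 go.py x y z yaw : total shift in current tool axes (cm) and wz
from scipy.spatial.transform import Rotation as Ro
t=list(map(float,sys.argv[1:])); s=monitor.observe(); R=Ro.from_euler("xyz",s["tool_rot"])
T=Ro.from_euler("xyz",[np.pi,0,t[3]])
print("pos",s["position"].round(4),s["tool_rot"].round(3),"clk",round(s["clock"],1),"F",s["force"].round(1),"w",round(s["grip_width"],4),"ff",round(s["finger_force"],1))
print("d cm",(R.inv().apply(np.array(t[:3])-s["position"])*100).round(2),"rot",(R.inv()*T).as_rotvec().round(3))
E
python3 -m handwheel '[{"dz":-6},{"dz":-6},{"dx":2.1,"dy":-1.5},{"dx":4.2,"dy":-3.0,"wz":0.1},{"dx":4.5,"dy":-2.7,"wz":0.1}]'
python3 go.py 0.508 -0.138 0.25 -0.22
```

```text
pos [ 0.2369 -0.5783  0.2313] [-3.142 -0.     0.389] clk 0.6 F [0.  0.3 0.4] w 0.0855 ff 0.0
d cm [ 41.78 -30.47  -1.87] rot [-0.    -0.     0.609]schema error: expected keys dx, dy, dz, wx, wy, wz, claw
```

```bash
python3 -m handwheel '[{"dx":0,"dy":0,"dz":-6,"wx":0,"wy":0,"wz":0,"claw":100},{"dx":0,"dy":0,"dz":-5,"wx":0,"wy":0,"wz":0,"claw":100},{"dx":2,"dy":-1.5,"dz":0,"wx":0,"wy":0,"wz":0,"claw":100},{"dx":4,"dy":-3,"dz":0,"wx":0,"wy":0,"wz":0,"claw":100},{"dx":4,"dy":-3,"dz":0,"wx":0,"wy":0,"wz":0,"claw":100}]'
python3 go.py 0.508 -0.138 0.25 -0.22
```

```text
clock: 1.23
position: [0.3015, -0.4698, 0.3413]
tool_rot: [3.141, -0.0, 0.388]
force: [0.8, 0.2, -0.1]
grip_width: 0.0854
finger_force: 0.0
pos [ 0.3015 -0.4698  0.3413] [ 3.141 -0.     0.388] clk 1.2 F [ 0.8  0.2 -0.1] w 0.0854 ff 0.0
d cm [ 31.67 -22.89   9.13] rot [ 0.    -0.     0.608]
```

```bash
python3 -m handwheel '[{"dx":5,"dy":-3.6,"dz":0,"wx":0,"wy":0,"wz":0,"claw":100},{"dx":5,"dy":-3.6,"dz":0,"wx":0,"wy":0,"wz":0,"claw":100},{"dx":5,"dy":-3.6,"dz":0,"wx":0,"wy":0,"wz":0,"claw":100},{"dx":5,"dy":-3.6,"dz":2,"wx":0,"wy":0,"wz":0,"claw":100},{"dx":5,"dy":-3.6,"dz":2,"wx":0,"wy":0,"wz":0,"claw":100},{"dx":5,"dy":-3.6,"dz":2,"wx":0,"wy":0,"wz":0.15,"claw":100},{"dx":0,"dy":0,"dz":3,"wx":0,"wy":0,"wz":0.15,"claw":100},{"dx":0,"dy":0,"dz":0,"wx":0,"wy":0,"wz":0.15,"claw":100}]' >/dev/null
python3 -m handwheel '[{"dx":0,"dy":0,"dz":0,"wx":0,"wy":0,"wz":0.15,"claw":100},{"dx":0,"dy":0,"dz":0,"wx":0,"wy":0,"wz":0,"claw":100},{"dx":0,"dy":0,"dz":0,"wx":0,"wy":0,"wz":0,"claw":100}]'
python3 go.py 0.508 -0.138 0.13 -0.22
```

```text
clock: 2.6
position: [0.4924, -0.1647, 0.2542]
tool_rot: [3.142, -0.0, -0.203]
force: [0.5, -0.8, -0.6]
grip_width: 0.0851
finger_force: 0.0
pos [ 0.4924 -0.1647  0.2542] [ 3.142 -0.    -0.203] clk 2.6 F [ 0.5 -0.8 -0.6] w 0.0851 ff 0.0
d cm [ 0.99 -2.93 12.42] rot [ 0.    -0.     0.017]
```

```bash
python3 -m handwheel '[{"dx":1,"dy":-2.9,"dz":2,"wx":0,"wy":0,"wz":0.017,"claw":100},{"dx":0,"dy":0,"dz":4,"wx":0,"wy":0,"wz":0,"claw":100},{"dx":0,"dy":0,"dz":4,"wx":0,"wy":0,"wz":0,"claw":100},{"dx":0,"dy":0,"dz":0,"wx":0,"wy":0,"wz":0,"claw":100},{"dx":0,"dy":0,"dz":0,"wx":0,"wy":0,"wz":0,"claw":100}]' >/dev/null
python3 go.py 0.508 -0.138 0.032 -0.22; python3 - <<'E'
from h import *
t=grab("top")["frame"][160:310,220:420]; s=grab("scene")["frame"][110:260,180:380]
cv2.imwrite("pics/c1.png",cv2.resize(np.hstack([t,s]),(800,300),interpolation=cv2.INTER_CUBIC))
E
```

```text
pos [ 0.5087 -0.1386  0.1554] [-3.141e+00 -1.000e-03 -2.230e-01] clk 3.2 F [ 0.5 -0.3  0.5] w 0.0854 ff 0.0
d cm [-0.1  -0.04 12.34] rot [-0.    -0.001 -0.003]
```

View pics/c1.png

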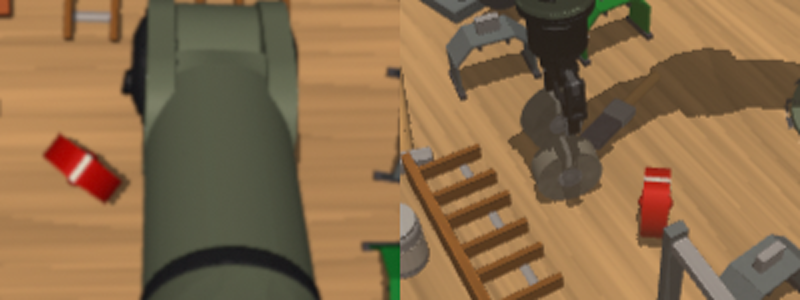

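Left crop: the arm hides the top view. Right crop: the open gripper is above wheel B (565,165). Descending, then closing in small steps.

```bash
python3 -m handwheel '[{"dx":-0.1,"dy":0,"dz":3,"wx":0,"wy":0,"wz":0,"claw":100},{"dx":0,"dy":0,"dz":3,"wx":0,"wy":0,"wz":0,"claw":100},{"dx":0,"dy":0,"dz":3,"wx":0,"wy":0,"wz":0,"claw":100},{"dx":0,"dy":0,"dz":2,"wx":0,"wy":0,"wz":0,"claw":100},{"dx":0,"dy":0,"dz":1.3,"wx":0,"wy":0,"wz":0,"claw":100},{"dx":0,"dy":0,"dz":0,"wx":0,"wy":0,"wz":0,"claw":68},{"dx":0,"dy":0,"dz":0,"wx":0,"wy":0,"wz":0,"claw":68},{"dx":0,"dy":0,"dz":0,"wx":0,"wy":0,"wz":0,"claw":68}]' 20
for i in 1; do python3 -m handwheel '[{"dx":0,"dy":0,"dz":0,"wx":0,"wy":0,"wz":0,"claw":62},{"dx":0,"dy":0,"dz":0,"wx":0,"wy":0,"wz":0,"claw":62},{"dx":0,"dy":0,"dz":0,"wx":0,"wy":0,"wz":0,"claw":62}]'
python3 -m handwheel '[{"dx":0,"dy":0,"dz":0,"wx":0,"wy":0,"wz":0,"claw":58},{"dx":0,"dy":0,"dz":0,"wx":0,"wy":0,"wz":0,"claw":58},{"dx":0,"dy":0,"dz":0,"wx":0,"wy":0,"wz":0,"claw":58}]'; done
```

```text
clock: 4.32
position: [0.5076, -0.1383, 0.0319]
tool_rot: [-3.142, -0.001, -0.223]
force: [-0.3, -0.3, -0.2]
grip_width: 0.0581
finger_force: 0.0
clock: 4.7
position: [0.5071, -0.1382, 0.0311]
tool_rot: [3.142, -0.0, -0.223]
force: [-0.7, -0.6, -0.3]
grip_width: 0.0527
finger_force: 0.0
clock: 5.08
position: [0.5071, -0.1383, 0.0311]
tool_rot: [3.141, 0.0, -0.223]
force: [-0.2, -2.5, 1.7]
grip_width: 0.0497
finger_force: 2.1
```

```bash
python3 -m handwheel '[{"dx":-0.3,"dy":0,"dz":0,"wx":0,"wy":0,"wz":0,"claw":57},{"dx":-0.7,"dy":0,"dz":0,"wx":0,"wy":0,"wz":0,"claw":57},{"dx":-0.9,"dy":0,"dz":0,"wx":0,"wy":0,"wz":0,"claw":57},{"dx":-0.9,"dy":0,"dz":0,"wx":0,"wy":0,"wz":0,"claw":57},{"dx":-0.9,"dy":0,"dz":0,"wx":0,"wy":0,"wz":0,"claw":57},{"dx":-0.9,"dy":0,"dz":0,"wx":0,"wy":0,"wz":0,"claw":57},{"dx":-0.7,"dy":0,"dz":0,"wx":0,"wy":0,"wz":0,"claw":57},{"dx":-0.3,"dy":0,"dz":0,"wx":0,"wy":0,"wz":0,"claw":57}]' 
cat > rk.py <<'E'
from h import *
s=monitor.observe();p=s["position"][:2]-[.6535,-.1357];a=-.049;c,n=np.cos(a),np.sin(a)
x,y=p@[c,n],p@[-n,c]
print("rack mm",round(x*1e3,1),round(y*1e3,1),"(0/+-110) head",round(s["tool_rot"][2]-a,3),"z",round(s["position"][2]*1e3,1),"w",round(s["grip_width"]*1e3,1),"ff",round(s["finger_force"],1),"F",s["force"].round(1),"clk",round(s["clock"],1))
E
python3 rk.py; python3 - <<'E'
from h import *
s=grab("scene")["frame"][130:230,200:340]
cv2.imwrite("pics/c2.png",cv2.resize(s,(700,500),interpolation=cv2.INTER_CUBIC))
E
```

```text
clock: 6.08
position: [0.4524, -0.1255, 0.0311]
tool_rot: [-3.141, -0.0, -0.223]
force: [2.2, 1.8, -1.0]
grip_width: 0.049
finger_force: 11.0
rack mm -201.4 0.4 (0/+-110) head -0.174 z 31.1 w 49.0 ff 11.0 F [ 2.2  1.8 -1. ] clk 6.1
```

View pics/c2.png

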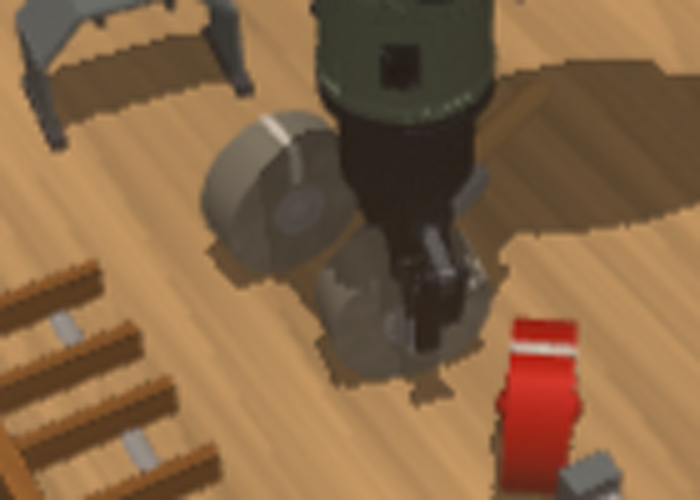

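```bash
cat > ov.py <<'E'
from fit import *
import sys
c=grab("scene"); s=monitor.observe(); p=s["position"]; th=s["tool_rot"][2]
b=cv2.resize(c["frame"],None,fx=S,fy=S,interpolation=cv2.INTER_CUBIC)
cs,_=cv2.findContours(render(c,WHEEL,(p[0],p[1],th)),cv2.RETR_LIST,cv2.CHAIN_APPROX_NONE); cv2.drawContours(b,cs,-1,(0,255,255),1)
u,v=(proj(c,[p[0],p[1],.05])[0]*S).astype(int)
crop=b[max(0,v-120):v+120,max(0,u-150):u+150]
cv2.imwrite(sys.argv[1],cv2.resize(crop,(600,480),interpolation=cv2.INTER_CUBIC))
E
python3 ov.py pics/c3.png
```

```text
(no output)
```

View pics/c3.png

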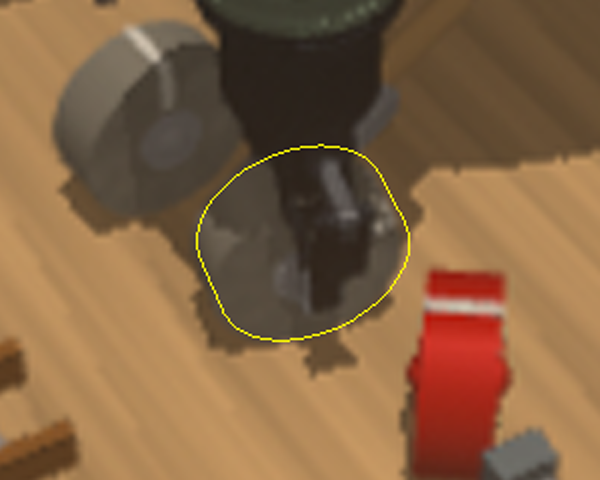

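The projected wheel outline sits on the wheel (300,245), and its mark has turned back by about the rolled 63°, so it rolls without slip. Now straighten and roll forward.

```bash
python3 -m handwheel '[{"dx":0.2,"dy":0,"dz":0,"wx":0,"wy":0,"wz":-0.058,"claw":57.5},{"dx":0.3,"dy":0,"dz":0,"wx":0,"wy":0,"wz":-0.058,"claw":57.5},{"dx":0.4,"dy":0,"dz":0,"wx":0,"wy":0,"wz":-0.058,"claw":57.5},{"dx":0.7,"dy":0,"dz":0,"wx":0,"wy":0,"wz":0,"claw":57.5},{"dx":1.0,"dy":0,"dz":0,"wx":0,"wy":0,"wz":0,"claw":57.5},{"dx":1.2,"dy":0,"dz":0,"wx":0,"wy":0,"wz":0,"claw":57.5},{"dx":1.2,"dy":0,"dz":0,"wx":0,"wy":0,"wz":0,"claw":57.5},{"dx":0.8,"dy":0,"dz":0,"wx":0,"wy":0,"wz":0,"claw":57.5}]' >/dev/null; python3 rk.py; python3 ov.py pics/c4.png
```

```text
rack mm -142.4 -1.0 (0/+-110) head -0.001 z 31.0 w 48.8 ff 7.3 F [-1.7 -3.2  1.1] clk 7.2
```

View pics/c4.png

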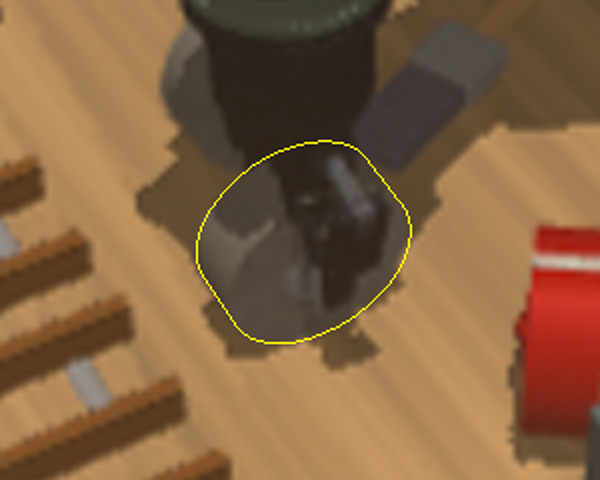

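The wheel is still under the outline (300,245) and heading straight. Roll on to just before the sill.

```bash
python3 -m handwheel '[{"dx":0.7,"dy":0,"dz":0,"wx":0,"wy":0,"wz":0,"claw":58},{"dx":1.3,"dy":-0.02,"dz":0,"wx":0,"wy":0,"wz":0,"claw":58},{"dx":1.5,"dy":-0.02,"dz":0,"wx":0,"wy":0,"wz":0,"claw":58},{"dx":1.5,"dy":-0.02,"dz":0,"wx":0,"wy":0,"wz":0,"claw":58},{"dx":1.5,"dy":-0.02,"dz":0,"wx":0,"wy":0,"wz":0,"claw":58},{"dx":1.4,"dy":-0.02,"dz":0,"wx":0,"wy":0,"wz":0,"claw":58},{"dx":1.2,"dy":0,"dz":0,"wx":0,"wy":0,"wz":0,"claw":58},{"dx":0.7,"dy":0,"dz":0,"wx":0,"wy":0,"wz":0,"claw":58}]' >/dev/null; python3 rk.py
```

```text
rack mm -44.5 0.7 (0/+-110) head 0.0 z 31.0 w 49.2 ff 2.4 F [-1.1  2.8  0.8] clk 8.2
```

```bash
python3 -m handwheel '[{"dx":0.55,"dy":0,"dz":0,"wx":0,"wy":0,"wz":0,"claw":57.5},{"dx":0.6,"dy":0,"dz":-0.12,"wx":0,"wy":0,"wz":0,"claw":57.5},{"dx":0.6,"dy":0,"dz":-0.12,"wx":0,"wy":0,"wz":0,"claw":57.5},{"dx":0.6,"dy":0,"dz":-0.03,"wx":0,"wy":0,"wz":0,"claw":57.5},{"dx":0.6,"dy":0,"dz":0.04,"wx":0,"wy":0,"wz":0,"claw":57.5},{"dx":0.6,"dy":0,"dz":0.1,"wx":0,"wy":0,"wz":0,"claw":57.5},{"dx":0.4,"dy":0,"dz":0.12,"wx":0,"wy":0,"wz":0,"claw":57.5},{"dx":0.3,"dy":0,"dz":0.01,"wx":0,"wy":0,"wz":0,"claw":57.5}]' >/dev/null; python3 rk.py; python3 ov.py pics/c5.png
```

```text
rack mm -2.5 -0.2 (0/+-110) head -0.0 z 31.0 w 49.1 ff 6.1 F [-0.7 -1.5  0.8] clk 9.2
```

View pics/c5.png

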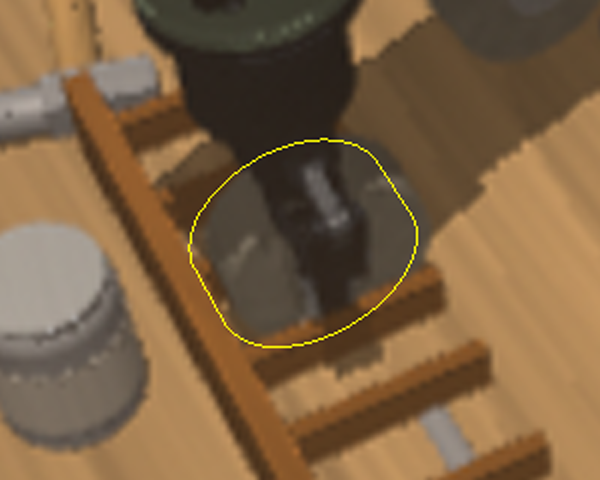

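```bash
python3 -m handwheel '[{"dx":0.15,"dy":0,"dz":0,"wx":0,"wy":0,"wz":0,"claw":57.5},{"dx":0.15,"dy":0,"dz":0,"wx":0,"wy":0,"wz":0,"claw":57.5},{"dx":0,"dy":0,"dz":0,"wx":0,"wy":0,"wz":0,"claw":57.5}]' >/dev/null; python3 rk.py; python3 -m handwheel '[{"dx":0.15,"dy":0,"dz":0,"wx":0,"wy":0,"wz":0,"claw":57.5},{"dx":0.15,"dy":0,"dz":0,"wx":0,"wy":0,"wz":0,"claw":57.5},{"dx":0,"dy":0,"dz":0,"wx":0,"wy":0,"wz":0,"claw":57.5}]' >/dev/null;python3 rk.py
```

```text
rack mm -0.1 0.3 (0/+-110) head -0.0 z 30.6 w 49.6 ff 5.9 F [ 0.4  0.2 -4.9] clk 9.7
rack mm 3.3 0.2 (0/+-110) head -0.0 z 30.9 w 49.0 ff 5.9 F [-0.7  0.9 -5.8] clk 10.0
```

```bash
python3 -m handwheel '[{"dx":0,"dy":0,"dz":0.1,"wx":0,"wy":0,"wz":0,"claw":57.5},{"dx":0,"dy":0,"dz":0,"wx":0,"wy":0,"wz":0,"claw":57.5}]' >/dev/null; python3 rk.py; python3 -m handwheel '[{"dx":0,"dy":0,"dz":0.1,"wx":0,"wy":0,"wz":0,"claw":57.5},{"dx":0,"dy":0,"dz":0,"wx":0,"wy":0,"wz":0,"claw":57.5}]' >/dev/null;python3 rk.py;  python3 ov.py pics/c6.png
```

```text
rack mm 3.2 0.1 (0/+-110) head -0.0 z 30.0 w 49.1 ff 5.9 F [ 0.2  0.3 -5. ] clk 10.3
rack mm 3.6 0.1 (0/+-110) head -0.0 z 29.7 w 49.1 ff 6.1 F [-0.7 -0.1  5. ] clk 10.5
```

View pics/c6.png

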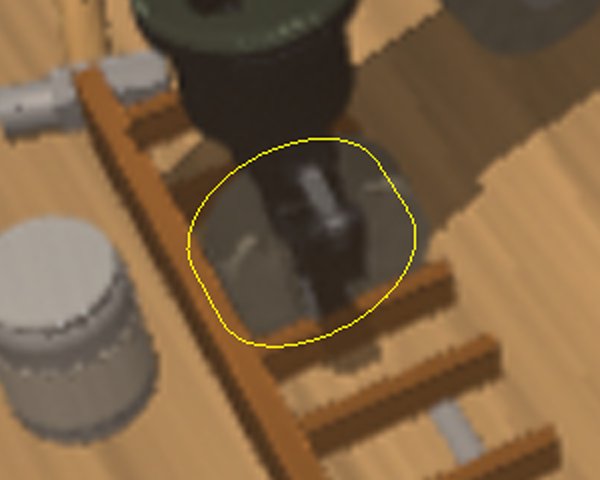

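```bash
python3 -m handwheel '[{"dx":0.2,"dy":0,"dz":-0.05,"wx":0,"wy":0,"wz":0,"claw":57.5},{"dx":0.2,"dy":0,"dz":0,"wx":0,"wy":0,"wz":0,"claw":57.5},{"dx":0,"dy":0,"dz":0,"wx":0,"wy":0,"wz":0,"claw":57.5}]' >/dev/null; python3 rk.py; python3 - <<'E'
from fit import *
c=grab("scene")
for e in optics.masks_of("wheel_0","scene"): print(round(e["p"],2),e["rect"])
s=monitor.observe(); 
l=[e for e in optics.masks_of("wheel_0","scene") if abs(e["rect"][0]+e["rect"][2]/2-proj(c,[*s["position"][:2],.05])[0][0])<15]
if l: print(fit([(c,l[0]["region"])],WHEEL,(*s["position"][:2],-.049)))
E
```

```text
rack mm 6.5 0.0 (0/+-110) head -0.0 z 29.3 w 49.5 ff 5.5 F [-5.7 -0.7  2.8] clk 10.9
0.94 [301.6, 189.2, 14.1, 39.2]
0.67 [204.2, 201.2, 35.8, 28.6]
0.59 [236.5, 152.5, 37.6, 30.1]
(array([ 0.6512334 , -0.13710166,  0.03820168]), np.float64(0.550863943242934))
```

```bash
python3 -m handwheel '[{"dx":-0.2,"dy":0,"dz":-0.05,"wx":0,"wy":0,"wz":0,"claw":57.5},{"dx":0,"dy":0,"dz":0,"wx":0,"wy":0,"wz":0,"claw":64},{"dx":0,"dy":0,"dz":0,"wx":0,"wy":0,"wz":0,"claw":72},{"dx":0,"dy":0,"dz":0,"wx":0,"wy":0,"wz":0,"claw":76},{"dx":0,"dy":0,"dz":-3,"wx":0,"wy":0,"wz":0,"claw":76},{"dx":0,"dy":0,"dz":-5,"wx":0,"wy":0,"wz":0,"claw":76},{"dx":-5,"dy":0,"dz":-5,"wx":0,"wy":0,"wz":0,"claw":100},{"dx":-5,"dy":0,"dz":-3,"wx":0,"wy":0,"wz":0,"claw":100}]' >/dev/null; python3 -m handwheel '[{"dx":-4,"dy":0,"dz":0,"wx":0,"wy":0,"wz":0,"claw":100},{"dx":0,"dy":0,"dz":0,"wx":0,"wy":0,"wz":0,"claw":100}]'>/dev/null
python3 go.py .470 -.2425 .13 .037; python3 - <<'E'
from fit import *
c=grab("scene")
l=[e for e in optics.masks_of("wheel_0","scene")]
for e in l:
    print(round(e["p"],2),e["rect"])
    r=e["rect"]
    if 190<r[0]<230: print(fit([(c,e["region"])],WHEEL,(.652,-.136,-.049)))
    if 230<r[0]<245: print(fit([(c,e["region"])],WHEEL,(.47,-.2425,.037)))
cv2.imwrite("pics/c7.png",cv2.resize(c["frame"][130:260,160:320],(800,650))[:600])
E
```

```text
pos [ 0.5228 -0.1297  0.1852] [ 3.141 -0.    -0.05 ] clk 12.3 F [ 1.1 -0.2  0.3] w 0.0855 ff 0.0
d cm [-4.71 11.53  5.53] rot [ 0.001 -0.    -0.087]
0.96 [304.0, 190.6, 10.9, 39.3]
0.84 [206.7, 200.1, 37.2, 25.9]
(array([ 0.64828756, -0.13626912,  0.05876506]), np.float64(0.12930243230839833))
0.83 [240.0, 155.7, 32.2, 28.9]
(array([ 0.47234199, -0.24209509,  0.03451988]), np.float64(0.2609962536422922))
```

View pics/c7.png

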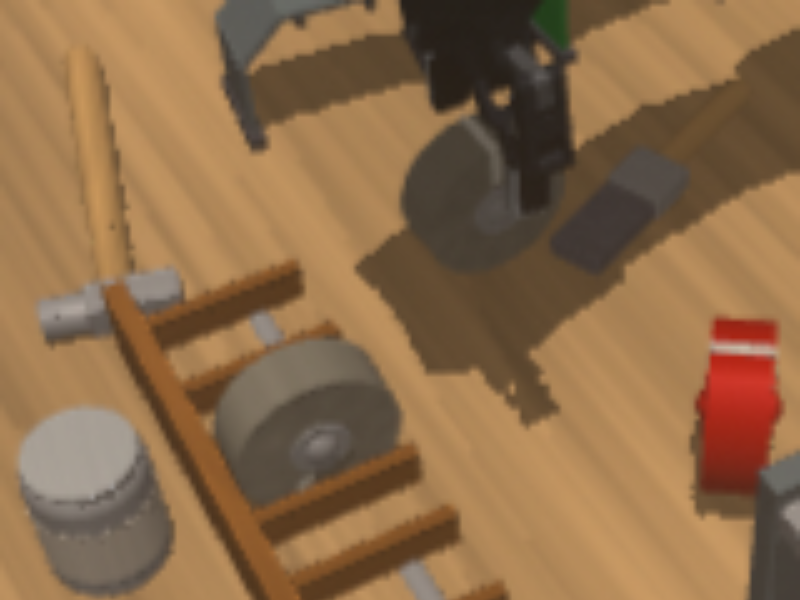

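Wheel B is home with its mark below the hub (308,480). Next is wheel A (grey, 480,200).

```bash
python3 -m handwheel '[{"dx":-1.6,"dy":3.8,"dz":0,"wx":0,"wy":0,"wz":-0.03,"claw":100},{"dx":-1.6,"dy":3.8,"dz":0,"wx":0,"wy":0,"wz":-0.03,"claw":100},{"dx":-1.5,"dy":3.9,"dz":0,"wx":0,"wy":0,"wz":-0.027,"claw":100},{"dx":0,"dy":0,"dz":2,"wx":0,"wy":0,"wz":0,"claw":100},{"dx":0,"dy":0,"dz":2,"wx":0,"wy":0,"wz":0,"claw":100},{"dx":0,"dy":0,"dz":0,"wx":0,"wy":0,"wz":0,"claw":100}]'>/dev/null; python3 go.py .4705 -.2425 .031 .037
```

```text
pos [ 0.4756 -0.243   0.1429] [-3.14e+00  2.00e-03  3.80e-02] clk 13.2 F [-0.1 -0.3  0.8] w 0.0856 ff 0.0
d cm [-0.49 -0.05 11.19] rot [-0.001  0.002  0.001]
```

```bash
python3 -m handwheel '[{"dx":-0.5,"dy":-0.05,"dz":2.2,"wx":0,"wy":0,"wz":0,"claw":100},{"dx":0,"dy":0,"dz":3,"wx":0,"wy":0,"wz":0,"claw":100},{"dx":0,"dy":0,"dz":3,"wx":0,"wy":0,"wz":0,"claw":100},{"dx":0,"dy":0,"dz":2,"wx":0,"wy":0,"wz":0,"claw":100},{"dx":0,"dy":0,"dz":1,"wx":0,"wy":0,"wz":0,"claw":100},{"dx":0,"dy":0,"dz":0,"wx":0,"wy":0,"wz":0,"claw":68},{"dx":0,"dy":0,"dz":0,"wx":0,"wy":0,"wz":0,"claw":68},{"dx":0,"dy":0,"dz":0,"wx":0,"wy":0,"wz":0,"claw":66}]' 20 >/dev/null
python3 rk.py
python3 -m handwheel '[{"dx":0,"dy":0,"dz":0,"wx":0,"wy":0,"wz":0,"claw":62},{"dx":0,"dy":0,"dz":0,"wx":0,"wy":0,"wz":0,"claw":62},{"dx":0,"dy":0,"dz":0,"wx":0,"wy":0,"wz":0,"claw":58},{"dx":0,"dy":0,"dz":0,"wx":0,"wy":0,"wz":0,"claw":58},{"dx":0,"dy":0,"dz":0,"wx":0,"wy":0,"wz":0,"claw":58}]' >/dev/null; python3 rk.py
```

```text
rack mm -177.1 -116.3 (0/+-110) head 0.087 z 33.0 w 56.6 ff 0.0 F [ 0.4  0.4 -0.1] clk 14.2
rack mm -177.4 -116.4 (0/+-110) head 0.087 z 32.3 w 49.5 ff 2.5 F [-1.1 -4.4  1.6] clk 14.8
```

```bash
python3 -m handwheel '[{"dx":0.5,"dy":0,"dz":0,"wx":0,"wy":0,"wz":0,"claw":57.6},{"dx":0.9,"dy":0,"dz":0,"wx":0,"wy":0,"wz":0,"claw":57.6},{"dx":1.1,"dy":0,"dz":0,"wx":0,"wy":0,"wz":0,"claw":57.6},{"dx":1.1,"dy":0,"dz":0,"wx":0,"wy":0,"wz":0,"claw":57.6},{"dx":1.1,"dy":0,"dz":0,"wx":0,"wy":0,"wz":0,"claw":57.6},{"dx":1.0,"dy":0,"dz":0,"wx":0,"wy":0,"wz":0,"claw":57.6},{"dx":0.7,"dy":0,"dz":0,"wx":0,"wy":0,"wz":0.04,"claw":57.6},{"dx":0.4,"dy":0,"dz":0,"wx":0,"wy":0,"wz":0.045,"claw":57.6}]' >/dev/null; python3 rk.py; python3 ov.py pics/c8.png
```

```text
rack mm -109.5 -110.1 (0/+-110) head -0.001 z 32.1 w 49.2 ff 4.6 F [-0.1  0.4  0.6] clk 15.8
```

View pics/c8.png

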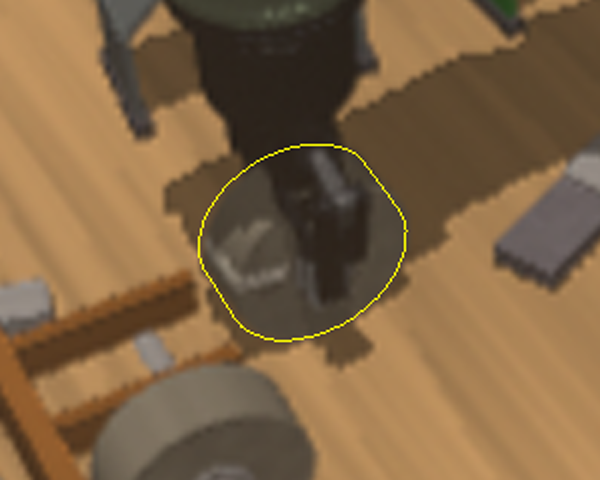

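Mark now points forward (250,275), about the 77° expected, and the wheel is under the outline. Rolling on.

```bash
python3 -m handwheel '[{"dx":0.5,"dy":0,"dz":0,"wx":0,"wy":0,"wz":0,"claw":57.8},{"dx":0.9,"dy":0,"dz":0,"wx":0,"wy":0,"wz":0,"claw":57.8},{"dx":1.1,"dy":0,"dz":0,"wx":0,"wy":0,"wz":0,"claw":57.8},{"dx":1.1,"dy":0,"dz":0,"wx":0,"wy":0,"wz":0,"claw":57.8},{"dx":1.1,"dy":0,"dz":0,"wx":0,"wy":0,"wz":0,"claw":57.8},{"dx":1.0,"dy":0,"dz":0,"wx":0,"wy":0,"wz":0,"claw":57.8},{"dx":0.6,"dy":0,"dz":0,"wx":0,"wy":0,"wz":0,"claw":57.8},{"dx":0.3,"dy":0,"dz":0,"wx":0,"wy":0,"wz":0,"claw":57.8}]' >/dev/null; python3 rk.py
python3 -m handwheel '[{"dx":0.5,"dy":0,"dz":0,"wx":0,"wy":0,"wz":0,"claw":57.6},{"dx":0.6,"dy":0,"dz":-0.1,"wx":0,"wy":0,"wz":0,"claw":57.6},{"dx":0.6,"dy":0,"dz":-0.1,"wx":0,"wy":0,"wz":0,"claw":57.6},{"dx":0.6,"dy":0,"dz":-0.02,"wx":0,"wy":0,"wz":0,"claw":57.6},{"dx":0.6,"dy":0,"dz":0.04,"wx":0,"wy":0,"wz":0,"claw":57.6},{"dx":0.6,"dy":0,"dz":0.1,"wx":0,"wy":0,"wz":0,"claw":57.6},{"dx":0.5,"dy":0,"dz":0.12,"wx":0,"wy":0,"wz":0,"claw":57.6},{"dx":0.4,"dy":0,"dz":0.06,"wx":0,"wy":0,"wz":0,"claw":57.6}]' >/dev/null; python3 rk.py
```

```text
rack mm -43.6 -110.2 (0/+-110) head 0.002 z 32.1 w 49.2 ff 4.0 F [-0.5  3.3  0. ] clk 16.9
rack mm 0.5 -110.2 (0/+-110) head 0.002 z 31.0 w 49.2 ff 5.0 F [ 1.1 -0.1  0.3] clk 17.9
```

```bash
python3 -m handwheel '[{"dx":0.15,"dy":0,"dz":0,"wx":0,"wy":0,"wz":0,"claw":57.6},{"dx":0.15,"dy":0,"dz":0,"wx":0,"wy":0,"wz":0,"claw":57.6},{"dx":0,"dy":0,"dz":0,"wx":0,"wy":0,"wz":0,"claw":57.6}]' >/dev/null; python3 rk.py;python3 -m handwheel '[{"dx":0.15,"dy":0,"dz":0,"wx":0,"wy":0,"wz":0,"claw":57.6},{"dx":0.15,"dy":0,"dz":0,"wx":0,"wy":0,"wz":0,"claw":57.6},{"dx":0,"dy":0,"dz":0,"wx":0,"wy":0,"wz":0,"claw":57.6}]' >/dev/null; python3 rk.py
```

```text
rack mm 3.0 -110.3 (0/+-110) head 0.002 z 31.1 w 49.4 ff 5.0 F [-1.  -0.9 -2.7] clk 18.2
rack mm 5.2 -110.5 (0/+-110) head 0.001 z 30.9 w 49.6 ff 5.1 F [-5.8 -1.1 -0.8] clk 18.6
```

```bash
python3 -m handwheel '[{"dx":-0.1,"dy":0,"dz":0,"wx":0,"wy":0,"wz":0,"claw":57.6},{"dx":0,"dy":0,"dz":0,"wx":0,"wy":0,"wz":0,"claw":64},{"dx":0,"dy":0,"dz":0,"wx":0,"wy":0,"wz":0,"claw":69},{"dx":0,"dy":0,"dz":0,"wx":0,"wy":0,"wz":0,"claw":69},{"dx":0,"dy":0,"dz":-3,"wx":0,"wy":0,"wz":0,"claw":69},{"dx":0,"dy":0,"dz":-6,"wx":0,"wy":0,"wz":0,"claw":69},{"dx":-3,"dy":2,"dz":-6,"wx":0,"wy":0,"wz":0,"claw":100},{"dx":-5,"dy":3,"dz":-5,"wx":0,"wy":0,"wz":0,"claw":100}]' >/dev/null; python3 -m handwheel '[{"dx":-3,"dy":5,"dz":-3,"wx":0,"wy":0,"wz":0,"claw":100},{"dx":-2,"dy":5,"dz":-1,"wx":0,"wy":0,"wz":0.03,"claw":100},{"dx":-1,"dy":4,"dz":0,"wx":0,"wy":0,"wz":0.03,"claw":100},{"dx":0,"dy":0,"dz":0,"wx":0,"wy":0,"wz":0.03,"claw":100}]'>/dev/null
python3 go.py .481 -.4323 .2 -.147; python3 - <<'E'
from fit import *
O=[]
for n in("top","scene"):
    c=grab(n); O.append(c)
    for k in("wheel_0","guard_0"):
        for e in optics.masks_of(k,n):
            r=e["rect"]; z=.05 if k[0]=="w" else .08
            if e["p"]<.3: continue
            X=atz(c,[r[0]+r[2]/2,r[1]+r[3]/2],z)
            f=None
            if k[0]=="w" and X[0]>.6: f=fit([(c,e["region"])],WHEEL,(.65,X[1],-.049))
            if k[0]=="g": f=fit([(c,e["region"])],GUARD,(X[0],X[1],.0))
            print(n,k,round(e["p"],2),X.round(3), f and (f[0].round(4),round(f[1],3)))
a=O[0]["frame"][110:210,230:390]; b=O[1]["frame"][150:250,160:320]
cv2.imwrite("pics/c9.png",cv2.resize(np.vstack([a,b]),(480,600),interpolation=cv2.INTER_CUBIC))
E
```

```text
pos [ 0.5157 -0.4228  0.2541] [ 3.14   0.    -0.143] clk 20.1 F [ 0.8  0.5 -1.1] w 0.0851 ff 0.0
d cm [-3.29  1.43  5.41] rot [0.001 0.    0.004]
top wheel_0 0.94 [ 0.639 -0.242  0.05 ] (array([ 0.6442, -0.2437, -0.0754]), np.float64(0.037))
top wheel_0 0.66 [ 0.645 -0.135  0.05 ] (array([ 0.6476, -0.1338, -0.0543]), np.float64(0.085))
top wheel_0 0.31 [0.778 0.121 0.05 ] (array([ 0.65  ,  0.1206, -0.049 ]), np.float64(1.0))
top guard_0 0.71 [0.404 0.175 0.08 ] (array([0.3977, 0.1785, 0.1176]), np.float64(0.055))
top guard_0 0.71 [ 0.267 -0.398  0.08 ] (array([ 0.2622, -0.4052, -0.0023]), np.float64(0.062))
top guard_0 0.64 [0.356 0.329 0.08 ] (array([0.3554, 0.3402, 0.1112]), np.float64(0.07))
top guard_0 0.64 [ 0.479 -0.422  0.08 ] (array([ 0.4782, -0.4321, -0.1727]), np.float64(0.123))
scene wheel_0 0.94 [ 0.64  -0.253  0.05 ] (array([ 0.6441, -0.245 ,  0.0774]), np.float64(0.14))
scene wheel_0 0.79 [ 0.433 -0.016  0.05 ] None
scene wheel_0 0.63 [ 0.645 -0.134  0.05 ] (array([ 0.6485, -0.136 ,  0.0087]), np.float64(0.102))
scene guard_0 0.97 [0.387 0.356 0.08 ] (array([0.3537, 0.3386, 0.1024]), np.float64(0.066))
scene guard_0 0.77 [ 0.49  -0.383  0.08 ] (array([ 0.4835, -0.4329, -0.1459]), np.float64(0.11))
scene guard_0 0.68 [0.424 0.202 0.08 ] (array([0.4003, 0.1775, 0.1066]), np.float64(0.261))
scene guard_0 0.58 [ 0.296 -0.357  0.08 ] (array([ 0.266 , -0.4039,  0.0328]), np.float64(0.101))
```

View pics/c9.png

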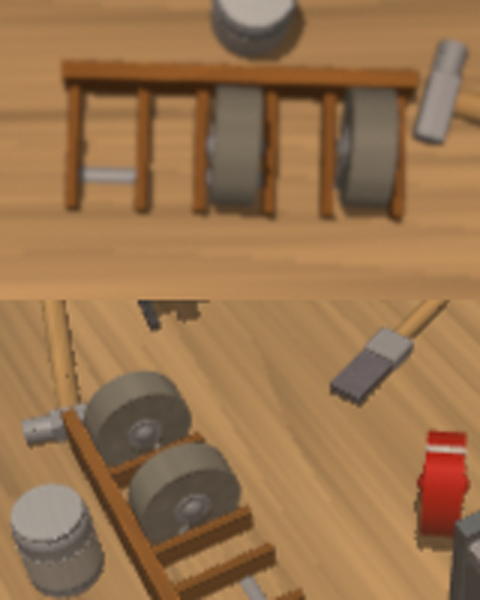

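Both wheels stand behind their sills against the stop, marks down. Quick check of the rack's x with the stop thickness left free.

```bash
python3 - <<'E'
from fit import *
import pickle
D=pickle.load(open("D.pkl","rb"))
obs=[(D[n],max(D[n,"rack"],key=lambda e:e["p"])["region"]) for n in("top","scene")]
sill=[box(-25,-19,y-25,y+25,0,3) for y in(-110,0,110)]
for th in(10,12,15,18):
    P=RACK[:-1]+[box(50,50+th,-145,145,0,60)]+sill
    for o in(obs,obs[:1],obs[1:]):
        p,f=fit(o,P,(.651,-.136,-.049)); print(th,p.round(4),round(f,3))
E
```

```text
10 [ 0.653  -0.1355 -0.0503] 0.159
10 [ 0.6524 -0.1356 -0.0536] 0.17
10 [ 0.6538 -0.1361 -0.0486] 0.138
12 [ 0.6522 -0.1355 -0.0468] 0.141
12 [ 0.6515 -0.1353 -0.0493] 0.143
12 [ 0.6528 -0.1362 -0.0476] 0.127
15 [ 0.6505 -0.1356 -0.0458] 0.14
15 [ 0.6499 -0.1352 -0.0429] 0.139
15 [ 0.6516 -0.1363 -0.0498] 0.129
18 [ 0.6497 -0.1356 -0.0498] 0.163
18 [ 0.6481 -0.1351 -0.0423] 0.166
18 [ 0.6505 -0.1359 -0.0511] 0.154
```

Rack x is about 0.6515, so the wheels' hubs sit at about -3.5 and -2 mm, both home. Now the right grey guard.

```bash
python3 -m handwheel '[{"dx":-3.3,"dy":1.4,"dz":2,"wx":0,"wy":0,"wz":0,"claw":100},{"dx":0,"dy":0,"dz":4,"wx":0,"wy":0,"wz":0,"claw":100},{"dx":0,"dy":0,"dz":4,"wx":0,"wy":0,"wz":0,"claw":80},{"dx":0,"dy":0,"dz":3,"wx":0,"wy":0,"wz":0,"claw":60},{"dx":0,"dy":0,"dz":0,"wx":0,"wy":0,"wz":0,"claw":60},{"dx":0,"dy":0,"dz":0,"wx":0,"wy":0,"wz":0,"claw":60}]'>/dev/null; python3 go.py .482 -.4325 .105 -.146
```

```text
pos [ 0.4839 -0.4288  0.1254] [ 3.141e+00 -1.000e-03 -1.370e-01] clk 21.2 F [0.1 0.3 0.9] w 0.0511 ff 0.0
d cm [-0.14  0.4   2.04] rot [ 0.001 -0.001  0.009]
```

```bash
python3 -m handwheel '[{"dx":-0.15,"dy":0.4,"dz":0.5,"wx":0,"wy":0,"wz":0.009,"claw":60},{"dx":0,"dy":0,"dz":1,"wx":0,"wy":0,"wz":0,"claw":60},{"dx":0,"dy":0,"dz":0.5,"wx":0,"wy":0,"wz":0,"claw":50},{"dx":0,"dy":0,"dz":0,"wx":0,"wy":0,"wz":0,"claw":30},{"dx":0,"dy":0,"dz":0,"wx":0,"wy":0,"wz":0,"claw":5},{"dx":0,"dy":0,"dz":0,"wx":0,"wy":0,"wz":0,"claw":5},{"dx":0,"dy":0,"dz":0,"wx":0,"wy":0,"wz":0,"claw":5},{"dx":0,"dy":0,"dz":0,"wx":0,"wy":0,"wz":0,"claw":5}]' 60
```

```text
clock: 22.18
position: [0.481, -0.4324, 0.1041]
tool_rot: [-3.141, 0.0, -0.146]
force: [-0.1, 0.1, -4.3]
grip_width: 0.0131
finger_force: 60.7
```

```bash
python3 -m handwheel '[{"dx":0,"dy":0,"dz":-2,"wx":0,"wy":0,"wz":0,"claw":5},{"dx":0,"dy":0,"dz":-4,"wx":0,"wy":0,"wz":0,"claw":5},{"dx":0,"dy":0,"dz":-5,"wx":0,"wy":0,"wz":0,"claw":5},{"dx":0,"dy":0,"dz":-5,"wx":0,"wy":0,"wz":0,"claw":5},{"dx":0,"dy":0,"dz":-5,"wx":0,"wy":0,"wz":0,"claw":5},{"dx":0,"dy":0,"dz":-5,"wx":0,"wy":0,"wz":0,"claw":5},{"dx":0,"dy":0,"dz":-2,"wx":0,"wy":0,"wz":0,"claw":5},{"dx":-0.1,"dy":-2,"dz":0,"wx":0,"wy":0,"wz":0,"claw":5}]'
python3 -m handwheel '[{"dx":-0.4,"dy":-4,"dz":0,"wx":0,"wy":0,"wz":0,"claw":5},{"dx":-0.4,"dy":-5,"dz":0,"wx":0,"wy":0,"wz":0,"claw":5},{"dx":-0.4,"dy":-5,"dz":0,"wx":0,"wy":0,"wz":0,"claw":5},{"dx":-0.4,"dy":-5,"dz":0,"wx":0,"wy":0,"wz":0,"claw":5},{"dx":-0.4,"dy":-5,"dz":0,"wx":0,"wy":0,"wz":0,"claw":5},{"dx":-0.4,"dy":-5,"dz":0,"wx":0,"wy":0,"wz":0,"claw":5},{"dx":-0.4,"dy":-5,"dz":0,"wx":0,"wy":0,"wz":0,"claw":5},{"dx":-0.4,"dy":-5,"dz":0,"wx":0,"wy":0,"wz":0,"claw":5}]'
python3 go.py .5316 .2142 .37 -.063
```

```text
clock: 23.18
position: [0.4827, -0.4131, 0.3866]
tool_rot: [3.14, -0.003, -0.148]
force: [0.6, 0.7, -4.3]
grip_width: 0.013
finger_force: 60.6
clock: 24.18
position: [0.507, -0.0196, 0.3841]
tool_rot: [3.141, 0.0, -0.146]
force: [1.1, 0.1, -3.9]
grip_width: 0.0129
finger_force: 60.6
pos [ 0.507  -0.0196  0.3841] [ 3.141  0.    -0.146] clk 24.2 F [ 1.1  0.1 -3.9] w 0.0129 ff 60.6
d cm [ -0.96 -23.49   1.41] rot [ 0.     0.    -0.083]
```

```bash
python3 -m handwheel '[{"dx":-0.2,"dy":-5,"dz":0,"wx":0,"wy":0,"wz":0,"claw":5},{"dx":-0.2,"dy":-5,"dz":0,"wx":0,"wy":0,"wz":0,"claw":5},{"dx":-0.2,"dy":-5,"dz":0,"wx":0,"wy":0,"wz":0,"claw":5},{"dx":-0.2,"dy":-4.5,"dz":0,"wx":0,"wy":0,"wz":0,"claw":5},{"dx":-0.2,"dy":-4,"dz":0.5,"wx":0,"wy":0,"wz":-0.083,"claw":5},{"dx":0,"dy":0,"dz":0.5,"wx":0,"wy":0,"wz":0,"claw":5},{"dx":0,"dy":0,"dz":0,"wx":0,"wy":0,"wz":0,"claw":5},{"dx":0,"dy":0,"dz":0,"wx":0,"wy":0,"wz":0,"claw":5}]'
python3 go.py .5316 .2142 .37 -.063
python3 - <<'E'
from h import *
s=grab("scene")["frame"][120:420,260:560]
cv2.imwrite("pics/c10.png",cv2.resize(s,(600,600),interpolation=cv2.INTER_CUBIC))
E
```

```text
clock: 25.18
position: [0.5324, 0.2111, 0.3744]
tool_rot: [3.141, -0.0, -0.065]
force: [0.3, 0.4, -3.6]
grip_width: 0.0127
finger_force: 60.5
pos [0.5324 0.2111 0.3744] [ 3.141 -0.    -0.065] clk 25.2 F [ 0.3  0.4 -3.6] w 0.0127 ff 60.5
d cm [-0.1  -0.3   0.44] rot [ 0.    -0.    -0.002]
```

View pics/c10.png

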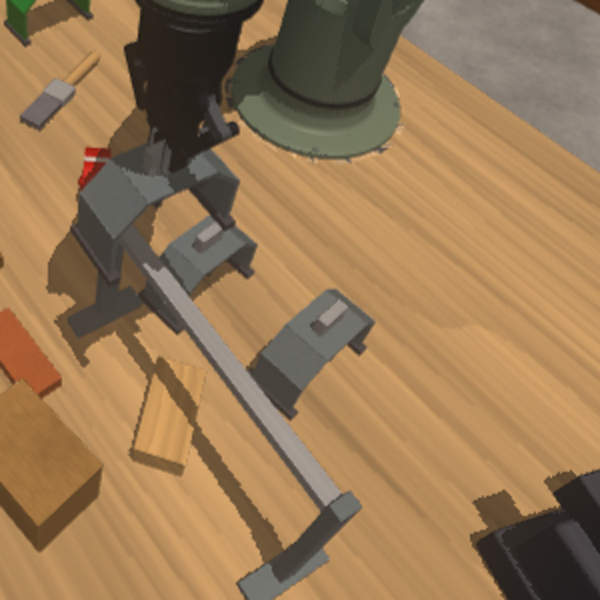

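The guard (150,190) is held level above the near end of the bar and lines up along it. Lowering.

```bash
python3 -m handwheel '[{"dx":-0.1,"dy":-0.3,"dz":1,"wx":0,"wy":0,"wz":0,"claw":5},{"dx":0,"dy":0,"dz":2,"wx":0,"wy":0,"wz":0,"claw":5},{"dx":0,"dy":0,"dz":3,"wx":0,"wy":0,"wz":0,"claw":5},{"dx":0,"dy":0,"dz":3,"wx":0,"wy":0,"wz":0,"claw":5},{"dx":0,"dy":0,"dz":2.5,"wx":0,"wy":0,"wz":0,"claw":5},{"dx":0,"dy":0,"dz":1.5,"wx":0,"wy":0,"wz":0,"claw":5},{"dx":0,"dy":0,"dz":0.8,"wx":0,"wy":0,"wz":0,"claw":5},{"dx":0,"dy":0,"dz":0.3,"wx":0,"wy":0,"wz":0,"claw":5}]'
python3 -m handwheel '[{"dx":0,"dy":0,"dz":0.2,"wx":0,"wy":0,"wz":0,"claw":5},{"dx":0,"dy":0,"dz":0.2,"wx":0,"wy":0,"wz":0,"claw":5},{"dx":0,"dy":0,"dz":0,"wx":0,"wy":0,"wz":0,"claw":5}]'
```

```text
clock: 26.22
position: [0.5318, 0.2151, 0.2332]
tool_rot: [-3.141, -0.0, -0.063]
force: [0.6, 0.5, -3.9]
grip_width: 0.0126
finger_force: 60.5
clock: 26.6
position: [0.5318, 0.215, 0.2292]
tool_rot: [-3.142, -0.0, -0.063]
force: [0.3, 0.7, -3.7]
grip_width: 0.0123
finger_force: 60.5
```

```bash
python3 -m handwheel '[{"dx":0,"dy":0,"dz":0.15,"wx":0,"wy":0,"wz":0,"claw":5},{"dx":0,"dy":0,"dz":0.1,"wx":0,"wy":0,"wz":0,"claw":5},{"dx":0,"dy":0,"dz":0,"wx":0,"wy":0,"wz":0,"claw":5}]'
python3 -m handwheel '[{"dx":0,"dy":0,"dz":0.1,"wx":0,"wy":0,"wz":0,"claw":5},{"dx":0,"dy":0,"dz":0,"wx":0,"wy":0,"wz":0,"claw":5}]'
```

```text
clock: 26.98
position: [0.5318, 0.2149, 0.2269]
tool_rot: [-3.142, -0.0, -0.063]
force: [-2.1, -1.1, 2.7]
grip_width: 0.0126
finger_force: 61.5
clock: 27.22
position: [0.5318, 0.2149, 0.2268]
tool_rot: [-3.142, -0.001, -0.064]
force: [-7.0, -4.8, 18.1]
grip_width: 0.0129
finger_force: 63.6
```

Seated at the expected 0.227. Release, then look.

```bash
python3 -m handwheel '[{"dx":0,"dy":0,"dz":-0.1,"wx":0,"wy":0,"wz":0,"claw":5},{"dx":0,"dy":0,"dz":0,"wx":0,"wy":0,"wz":0,"claw":25},{"dx":0,"dy":0,"dz":0,"wx":0,"wy":0,"wz":0,"claw":45},{"dx":0,"dy":0,"dz":0,"wx":0,"wy":0,"wz":0,"claw":55},{"dx":0,"dy":0,"dz":-2,"wx":0,"wy":0,"wz":0,"claw":60},{"dx":0,"dy":0,"dz":-5,"wx":0,"wy":0,"wz":0,"claw":60},{"dx":-4,"dy":0,"dz":-2,"wx":0,"wy":0,"wz":0,"claw":60},{"dx":-5,"dy":1,"dz":0,"wx":0,"wy":0,"wz":-0.1,"claw":60}]' 20
python3 -m handwheel '[{"dx":-4,"dy":2,"dz":0,"wx":0,"wy":0,"wz":-0.06,"claw":60},{"dx":0,"dy":5,"dz":0,"wx":0,"wy":0,"wz":0,"claw":60},{"dx":0,"dy":5,"dz":0,"wx":0,"wy":0,"wz":0,"claw":60},{"dx":0,"dy":4,"dz":0,"wx":0,"wy":0,"wz":0,"claw":60},{"dx":0,"dy":0,"dz":0,"wx":0,"wy":0,"wz":0,"claw":60}]'
cat > gl.py <<'E'
from fit import *
import sys
O=[]
for n in("top","scene"):
    c=grab(n); O.append(c)
    for e in optics.masks_of("guard_0",n):
        r=e["rect"]
        if e["p"]<.3: continue
        X=atz(c,[r[0]+r[2]/2,r[1]+r[3]/2],.08)
        if X[1]<0: continue
        f=fit([(c,e["region"])],GUARD,(X[0],X[1],.0)); h=""
        if X[0]>.45:
            UP=[q+[0,0,.123] for q in GUARD]; f=fit([(c,e["region"])],UP,(X[0],X[1],-.06)); h="hung"
        print(n,h,round(e["p"],2),X.round(3),f[0].round(4),round(f[1],3))
cv2.imwrite(sys.argv[1],cv2.resize(np.hstack([O[0]["frame"][150:350,0:260],O[1]["frame"][150:350,250:510]]),(800,308),interpolation=cv2.INTER_CUBIC))
E
python3 gl.py pics/c11.png; python3 go.py .398 .178 .2 .105
```

```text
clock: 28.22
position: [0.4408, 0.2115, 0.3177]
tool_rot: [-3.14, -0.002, 0.039]
force: [0.2, 1.2, -0.1]
grip_width: 0.0512
finger_force: 0.0
clock: 28.85
position: [0.4157, 0.0474, 0.3167]
tool_rot: [3.141, -0.0, 0.092]
force: [-0.6, 1.1, 0.3]
grip_width: 0.0512
finger_force: 0.0
top hung 0.7 [0.554 0.237 0.08 ] [ 0.5343  0.2162 -0.0935] 0.187
top  0.61 [0.352 0.336 0.08 ] [0.3543 0.3405 0.1148] 0.076
scene  0.87 [0.384 0.355 0.08 ] [0.3543 0.3386 0.1022] 0.063
scene hung 0.69 [0.503 0.186 0.08 ] [ 0.5343  0.215  -0.0716] 0.079
scene  0.61 [0.418 0.204 0.08 ] [0.3984 0.1774 0.0511] 0.561
pos [0.4155 0.0508 0.3166] [-3.141 -0.     0.098] clk 29.1 F [-0.   0.  -0.6] w 0.051 ff 0.0
d cm [ -0.5  -12.83  11.67] rot [-0.    -0.    -0.007]
```

View pics/c11.png

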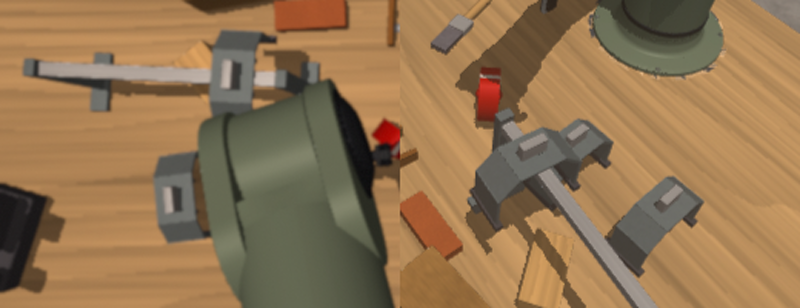

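First guard hangs like a saddle on the bar (right view 530,160). Guard 2 (590,145) is still where it was, so I go to it.

```bash
python3 -m handwheel '[{"dx":-0.2,"dy":-3,"dz":0,"wx":0,"wy":0,"wz":0,"claw":60},{"dx":-0.2,"dy":-5,"dz":0,"wx":0,"wy":0,"wz":0,"claw":60},{"dx":-0.1,"dy":-4.8,"dz":1,"wx":0,"wy":0,"wz":0,"claw":60},{"dx":0,"dy":0,"dz":5,"wx":0,"wy":0,"wz":0,"claw":60},{"dx":0,"dy":0,"dz":5,"wx":0,"wy":0,"wz":0,"claw":60},{"dx":0,"dy":0,"dz":4,"wx":0,"wy":0,"wz":0,"claw":60},{"dx":0,"dy":0,"dz":1.8,"wx":0,"wy":0,"wz":0,"claw":60},{"dx":0,"dy":0,"dz":0,"wx":0,"wy":0,"wz":0,"claw":60}]'
python3 go.py .3985 .178 .104 .104
```

```text
clock: 30.05
position: [0.3973, 0.1775, 0.1477]
tool_rot: [3.141, 0.002, 0.099]
force: [-0.1, -0.1, 0.5]
grip_width: 0.051
finger_force: 0.0
pos [0.3973 0.1775 0.1477] [3.141e+00 2.000e-03 9.900e-02] clk 30.1 F [-0.1 -0.1  0.5] w 0.051 ff 0.0
d cm [ 0.13 -0.04  4.37] rot [ 0.     0.002 -0.005]
```

```bash
python3 -m handwheel '[{"dx":0.1,"dy":0,"dz":2,"wx":0,"wy":0,"wz":0,"claw":60},{"dx":0,"dy":0,"dz":1.6,"wx":0,"wy":0,"wz":0,"claw":60},{"dx":0,"dy":0,"dz":0.7,"wx":0,"wy":0,"wz":0,"claw":50},{"dx":0,"dy":0,"dz":0,"wx":0,"wy":0,"wz":0,"claw":30},{"dx":0,"dy":0,"dz":0,"wx":0,"wy":0,"wz":0,"claw":5},{"dx":0,"dy":0,"dz":0,"wx":0,"wy":0,"wz":0,"claw":5},{"dx":0,"dy":0,"dz":0,"wx":0,"wy":0,"wz":0,"claw":5},{"dx":0,"dy":0,"dz":0,"wx":0,"wy":0,"wz":0,"claw":5}]' 60
```

```text
clock: 31.05
position: [0.3996, 0.1769, 0.1063]
tool_rot: [-3.142, -0.001, 0.096]
force: [-1.2, -1.2, 8.8]
grip_width: 0.0127
finger_force: 60.0
```

Lifting straight would bring its leg under the hung guard's foot, so I raise it slightly, shift it by -y, then lift.

```bash
python3 -m handwheel '[{"dx":0,"dy":0,"dz":-1,"wx":0,"wy":0,"wz":0,"claw":5},{"dx":0,"dy":0,"dz":-0.5,"wx":0,"wy":0,"wz":0,"claw":5},{"dx":-0.2,"dy":2,"dz":0,"wx":0,"wy":0,"wz":0,"claw":5},{"dx":-0.2,"dy":3,"dz":0,"wx":0,"wy":0,"wz":0,"claw":5},{"dx":0,"dy":1.5,"dz":0,"wx":0,"wy":0,"wz":0,"claw":5},{"dx":0,"dy":0,"dz":0,"wx":0,"wy":0,"wz":0,"claw":5},{"dx":0,"dy":0,"dz":-4,"wx":0,"wy":0,"wz":0,"claw":5},{"dx":0,"dy":0,"dz":-4,"wx":0,"wy":0,"wz":0,"claw":5}]'
python3 -m handwheel '[{"dx":0,"dy":0,"dz":-4,"wx":0,"wy":0,"wz":0,"claw":5},{"dx":0,"dy":0,"dz":-5,"wx":0,"wy":0,"wz":0,"claw":5},{"dx":0,"dy":0,"dz":-5,"wx":0,"wy":0,"wz":0,"claw":5},{"dx":0,"dy":0,"dz":-5,"wx":0,"wy":0,"wz":0,"claw":5},{"dx":0,"dy":0,"dz":-3,"wx":0,"wy":0,"wz":0,"claw":5},{"dx":0,"dy":0,"dz":0,"wx":0,"wy":0,"wz":0,"claw":5}]'
python3 go.py .5367 .324 .39 -.063
```

```text
clock: 32.05
position: [0.4012, 0.1129, 0.2017]
tool_rot: [-3.141, 0.001, 0.098]
force: [0.0, -0.6, -2.4]
grip_width: 0.0125
finger_force: 59.4
clock: 32.8
position: [0.4019, 0.113, 0.4223]
tool_rot: [-3.141, -0.003, 0.098]
force: [0.4, 0.7, -3.9]
grip_width: 0.0127
finger_force: 59.4
pos [0.4019 0.113  0.4223] [-3.141e+00 -3.000e-03  9.800e-02] clk 32.8 F [ 0.4  0.7 -3.9] w 0.0127 ff 59.4
d cm [ 15.46 -19.68   3.3 ] rot [-0.001 -0.003  0.161]
```

```bash
python3 -m handwheel '[{"dx":2,"dy":-2.5,"dz":0,"wx":0,"wy":0,"wz":0,"claw":5},{"dx":3,"dy":-3.7,"dz":0,"wx":0,"wy":0,"wz":0,"claw":5},{"dx":3,"dy":-3.7,"dz":0,"wx":0,"wy":0,"wz":0,"claw":5},{"dx":3,"dy":-3.7,"dz":0,"wx":0,"wy":0,"wz":0,"claw":5},{"dx":3,"dy":-3.6,"dz":0,"wx":0,"wy":0,"wz":0,"claw":5},{"dx":1.6,"dy":-2.5,"dz":1,"wx":0,"wy":0,"wz":0.08,"claw":5},{"dx":0,"dy":0,"dz":1,"wx":0,"wy":0,"wz":0.08,"claw":5},{"dx":0,"dy":0,"dz":0,"wx":0,"wy":0,"wz":0,"claw":5}]'
python3 go.py .538 .325 .2295 -.063
```

```text
clock: 33.8
position: [0.537, 0.3236, 0.3986]
tool_rot: [3.14, 0.003, -0.061]
force: [-0.3, 0.0, -2.9]
grip_width: 0.0127
finger_force: 59.4
pos [0.537  0.3236 0.3986] [ 3.14e+00  3.00e-03 -6.10e-02] clk 33.8 F [-0.3  0.  -2.9] w 0.0127 ff 59.4
d cm [ 0.14 -0.17 16.91] rot [0.002 0.003 0.002]
```

```bash
python3 -m handwheel '[{"dx":0.1,"dy":-0.15,"dz":1.5,"wx":0,"wy":0,"wz":0,"claw":5},{"dx":0,"dy":0,"dz":3,"wx":0,"wy":0,"wz":0,"claw":5},{"dx":0,"dy":0,"dz":3,"wx":0,"wy":0,"wz":0,"claw":5},{"dx":0,"dy":0,"dz":3,"wx":0,"wy":0,"wz":0,"claw":5},{"dx":0,"dy":0,"dz":3,"wx":0,"wy":0,"wz":0,"claw":5},{"dx":0,"dy":0,"dz":2,"wx":0,"wy":0,"wz":0,"claw":5},{"dx":0,"dy":0,"dz":0.7,"wx":0,"wy":0,"wz":0,"claw":5},{"dx":0,"dy":0,"dz":0.2,"wx":0,"wy":0,"wz":0,"claw":5}]'
python3 -m handwheel '[{"dx":0,"dy":0,"dz":0.25,"wx":0,"wy":0,"wz":0,"claw":5},{"dx":0,"dy":0,"dz":0.1,"wx":0,"wy":0,"wz":0,"claw":5},{"dx":0,"dy":0,"dz":0,"wx":0,"wy":0,"wz":0,"claw":5}]'
```

```text
clock: 34.8
position: [0.5388, 0.3244, 0.2366]
tool_rot: [-3.141, -0.0, -0.063]
force: [0.5, -0.7, -3.0]
grip_width: 0.0128
finger_force: 59.4
clock: 35.17
position: [0.5389, 0.3244, 0.2334]
tool_rot: [-3.141, -0.0, -0.063]
force: [-0.3, 0.3, -2.5]
grip_width: 0.013
finger_force: 59.4
```

```bash
python3 -m handwheel '[{"dx":0,"dy":0,"dz":0.2,"wx":0,"wy":0,"wz":0,"claw":5},{"dx":0,"dy":0,"dz":0.1,"wx":0,"wy":0,"wz":0,"claw":5},{"dx":0,"dy":0,"dz":0,"wx":0,"wy":0,"wz":0,"claw":5}]'
python3 -m handwheel '[{"dx":0,"dy":0,"dz":0.1,"wx":0,"wy":0,"wz":0,"claw":5},{"dx":0,"dy":0,"dz":0.1,"wx":0,"wy":0,"wz":0,"claw":5},{"dx":0,"dy":0,"dz":0,"wx":0,"wy":0,"wz":0,"claw":5}]'
```

```text
clock: 35.55
position: [0.5388, 0.3244, 0.23]
tool_rot: [3.141, 0.0, -0.063]
force: [-0.4, 1.2, -2.5]
grip_width: 0.0126
finger_force: 59.4
clock: 35.92
position: [0.5389, 0.3244, 0.2294]
tool_rot: [-3.141, -0.001, -0.063]
force: [-5.6, -5.2, 14.7]
grip_width: 0.0128
finger_force: 61.9
```

```bash
python3 -m handwheel '[{"dx":0,"dy":0,"dz":-0.1,"wx":0,"wy":0,"wz":0,"claw":5},{"dx":0,"dy":0,"dz":0,"wx":0,"wy":0,"wz":0,"claw":25},{"dx":0,"dy":0,"dz":0,"wx":0,"wy":0,"wz":0,"claw":45},{"dx":0,"dy":0,"dz":0,"wx":0,"wy":0,"wz":0,"claw":55},{"dx":0,"dy":0,"dz":-2,"wx":0,"wy":0,"wz":0,"claw":60},{"dx":0,"dy":0,"dz":-5,"wx":0,"wy":0,"wz":0,"claw":60},{"dx":-4,"dy":2,"dz":-2,"wx":0,"wy":0,"wz":0,"claw":60},{"dx":-5,"dy":4,"dz":0,"wx":0,"wy":0,"wz":-0.1,"claw":60}]' 20 >/dev/null
python3 -m handwheel '[{"dx":-4,"dy":5,"dz":0,"wx":0,"wy":0,"wz":-0.07,"claw":60},{"dx":0,"dy":5,"dz":0,"wx":0,"wy":0,"wz":0,"claw":60},{"dx":0,"dy":2,"dz":0,"wx":0,"wy":0,"wz":0,"claw":60},{"dx":0,"dy":0,"dz":0,"wx":0,"wy":0,"wz":0,"claw":60}]' >/dev/null
python3 gl.py pics/c12.png; python3 go.py .355 .34 .2 .108
```

```text
top hung 0.81 [0.573 0.362 0.08 ] [ 0.5485  0.3323 -0.4365] 0.379
top hung 0.81 [0.541 0.235 0.08 ] [ 0.5335  0.2162 -0.0717] 0.177
scene hung 0.95 [0.509 0.307 0.08 ] [ 0.5394  0.3246 -0.0619] 0.073
scene hung 0.74 [0.499 0.187 0.08 ] [ 0.5343  0.2156 -0.0812] 0.078
scene  0.65 [0.388 0.359 0.08 ] [0.3547 0.3389 0.1181] 0.178
pos [0.4166 0.1522 0.319 ] [-3.141  0.     0.108] clk 37.6 F [-0.   0.1 -0.5] w 0.0509 ff 0.0
d cm [ -4.1  -19.33  11.91] rot [-0.  0.  0.]
```

View pics/c12.png

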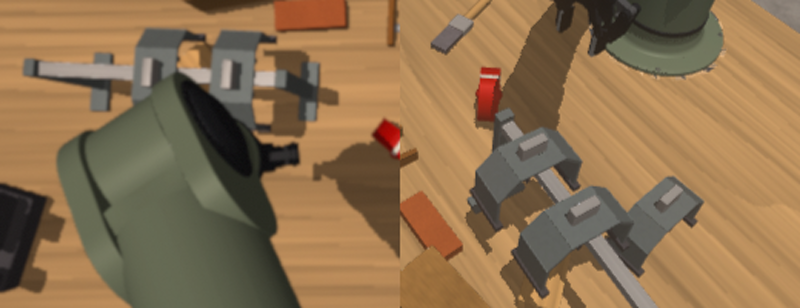

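Two guards now hang (530,160 and 580,215) and the third (670,195) is unmoved. I have now viewed 15 pictures, one over the limit of 14, so from here I rely on numbers only.

```bash
python3 -m handwheel '[{"dx":-0.7,"dy":-3,"dz":0,"wx":0,"wy":0,"wz":0,"claw":60},{"dx":-1,"dy":-5,"dz":0,"wx":0,"wy":0,"wz":0,"claw":60},{"dx":-1,"dy":-5,"dz":0,"wx":0,"wy":0,"wz":0,"claw":60},{"dx":-1,"dy":-4,"dz":1,"wx":0,"wy":0,"wz":0,"claw":60},{"dx":-0.4,"dy":-2.3,"dz":4,"wx":0,"wy":0,"wz":0,"claw":60},{"dx":0,"dy":0,"dz":5,"wx":0,"wy":0,"wz":0,"claw":60},{"dx":0,"dy":0,"dz":5,"wx":0,"wy":0,"wz":0,"claw":60},{"dx":0,"dy":0,"dz":1,"wx":0,"wy":0,"wz":0,"claw":60}]'
python3 -m handwheel '[{"dx":0,"dy":0,"dz":0,"wx":0,"wy":0,"wz":0,"claw":60}]' >/dev/null
python3 go.py .355 .3398 .105 .108; python3 gl.py pics/x1.png
```

```text
clock: 38.62
position: [0.3537, 0.3388, 0.1569]
tool_rot: [3.139, 0.003, 0.109]
force: [-0.0, -0.5, 0.8]
grip_width: 0.0513
finger_force: 0.0
pos [0.3551 0.3397 0.1597] [-3.141  0.     0.108] clk 38.8 F [ 0.2  0.7 -0.2] w 0.0514 ff 0.0
d cm [-0.01 -0.01  5.47] rot [-0.  0. -0.]
top hung 0.86 [0.541 0.237 0.08 ] [ 0.5312  0.2167 -0.0729] 0.09
top hung 0.76 [0.549 0.365 0.08 ] [ 0.5363  0.3266 -0.0551] 0.067
scene hung 0.84 [0.498 0.187 0.08 ] [ 0.5352  0.2152 -0.0725] 0.085
scene hung 0.71 [0.504 0.307 0.08 ] [ 0.539   0.3242 -0.0599] 0.066
scene  0.64 [0.389 0.354 0.08 ] [0.3558 0.3392 0.1072] 0.173
```

```bash
python3 -m handwheel '[{"dx":0,"dy":0,"dz":2.4,"wx":0,"wy":0,"wz":0,"claw":60},{"dx":0,"dy":0,"dz":2,"wx":0,"wy":0,"wz":0,"claw":60},{"dx":0,"dy":0,"dz":1,"wx":0,"wy":0,"wz":0,"claw":50},{"dx":0,"dy":0,"dz":0,"wx":0,"wy":0,"wz":0,"claw":30},{"dx":0,"dy":0,"dz":0,"wx":0,"wy":0,"wz":0,"claw":5},{"dx":0,"dy":0,"dz":0,"wx":0,"wy":0,"wz":0,"claw":5},{"dx":0,"dy":0,"dz":0,"wx":0,"wy":0,"wz":0,"claw":5},{"dx":0,"dy":0,"dz":0,"wx":0,"wy":0,"wz":0,"claw":5}]' 60
python3 -m handwheel '[{"dx":0,"dy":0,"dz":-2,"wx":0,"wy":0,"wz":0,"claw":5},{"dx":0,"dy":0,"dz":-4,"wx":0,"wy":0,"wz":0,"claw":5},{"dx":0,"dy":0,"dz":-5,"wx":0,"wy":0,"wz":0,"claw":5},{"dx":0,"dy":0,"dz":-5,"wx":0,"wy":0,"wz":0,"claw":5},{"dx":0,"dy":0,"dz":-5,"wx":0,"wy":0,"wz":0,"claw":5},{"dx":0,"dy":0,"dz":-5,"wx":0,"wy":0,"wz":0,"claw":5},{"dx":0,"dy":0,"dz":-3,"wx":0,"wy":0,"wz":0,"claw":5},{"dx":0,"dy":0,"dz":0,"wx":0,"wy":0,"wz":0,"claw":5}]'
python3 go.py .5454 .4338 .38 -.063
```

```text
clock: 39.95
position: [0.3557, 0.3389, 0.1059]
tool_rot: [-3.141, -0.001, 0.106]
force: [-1.7, -3.3, 8.0]
grip_width: 0.0129
finger_force: 60.1
clock: 40.95
position: [0.3556, 0.3391, 0.397]
tool_rot: [-3.139, -0.003, 0.107]
force: [-0.8, 0.5, -3.7]
grip_width: 0.013
finger_force: 59.2
pos [0.3556 0.3391 0.397 ] [-3.139e+00 -3.000e-03  1.070e-01] clk 41.0 F [-0.8  0.5 -3.7] w 0.013 ff 59.2
d cm [19.87 -7.39  1.78] rot [-0.003 -0.003  0.17 ]
```

```bash
python3 -m handwheel '[{"dx":1.5,"dy":-1.4,"dz":0,"wx":0,"wy":0,"wz":0,"claw":5},{"dx":3.5,"dy":-2,"dz":0,"wx":0,"wy":0,"wz":0,"claw":5},{"dx":4,"dy":-2,"dz":0,"wx":0,"wy":0,"wz":0,"claw":5},{"dx":4,"dy":-1,"dz":0,"wx":0,"wy":0,"wz":0,"claw":5},{"dx":4,"dy":-1,"dz":0,"wx":0,"wy":0,"wz":0,"claw":5},{"dx":2.9,"dy":0,"dz":0,"wx":0,"wy":0,"wz":0.085,"claw":5},{"dx":0,"dy":0,"dz":1,"wx":0,"wy":0,"wz":0.085,"claw":5},{"dx":0,"dy":0,"dz":0,"wx":0,"wy":0,"wz":0,"claw":5}]'
python3 go.py .5454 .4338 .229 -.063
```

```text
clock: 41.95
position: [0.5449, 0.4332, 0.3827]
tool_rot: [3.139, 0.003, -0.063]
force: [0.2, 0.9, -3.6]
grip_width: 0.0127
finger_force: 59.1
pos [0.5449 0.4332 0.3827] [ 3.139e+00  3.000e-03 -6.300e-02] clk 42.0 F [ 0.2  0.9 -3.6] w 0.0127 ff 59.1
d cm [ 0.08 -0.1  15.37] rot [0.003 0.003 0.   ]
```

```bash
python3 -m handwheel '[{"dx":0,"dy":0,"dz":1.5,"wx":0,"wy":0,"wz":0,"claw":5},{"dx":0,"dy":0,"dz":3,"wx":0,"wy":0,"wz":0,"claw":5},{"dx":0,"dy":0,"dz":3,"wx":0,"wy":0,"wz":0,"claw":5},{"dx":0,"dy":0,"dz":3,"wx":0,"wy":0,"wz":0,"claw":5},{"dx":0,"dy":0,"dz":2.5,"wx":0,"wy":0,"wz":0,"claw":5},{"dx":0,"dy":0,"dz":1.4,"wx":0,"wy":0,"wz":0,"claw":5},{"dx":0,"dy":0,"dz":0.4,"wx":0,"wy":0,"wz":0,"claw":5},{"dx":0,"dy":0,"dz":0.2,"wx":0,"wy":0,"wz":0,"claw":5}]'
python3 -m handwheel '[{"dx":0,"dy":0,"dz":0.2,"wx":0,"wy":0,"wz":0,"claw":5},{"dx":0,"dy":0,"dz":0.1,"wx":0,"wy":0,"wz":0,"claw":5},{"dx":0,"dy":0,"dz":0,"wx":0,"wy":0,"wz":0,"claw":5}]'
```

```text
clock: 42.95
position: [0.5455, 0.4338, 0.2357]
tool_rot: [-3.141, -0.001, -0.063]
force: [-0.4, 0.3, -3.5]
grip_width: 0.0125
finger_force: 59.1
clock: 43.32
position: [0.5454, 0.4336, 0.2323]
tool_rot: [-3.141, -0.0, -0.063]
force: [0.3, 0.0, -3.2]
grip_width: 0.0128
finger_force: 59.1
```

```bash
python3 -m handwheel '[{"dx":0,"dy":0,"dz":0.2,"wx":0,"wy":0,"wz":0,"claw":5},{"dx":0,"dy":0,"dz":0.1,"wx":0,"wy":0,"wz":0,"claw":5},{"dx":0,"dy":0,"dz":0,"wx":0,"wy":0,"wz":0,"claw":5}]'
python3 -m handwheel '[{"dx":0,"dy":0,"dz":0.1,"wx":0,"wy":0,"wz":0,"claw":5},{"dx":0,"dy":0,"dz":0,"wx":0,"wy":0,"wz":0,"claw":5}]'
```

```text
clock: 43.7
position: [0.5454, 0.4335, 0.2291]
tool_rot: [3.142, -0.0, -0.063]
force: [0.5, -0.2, -3.4]
grip_width: 0.0129
finger_force: 59.2
clock: 43.95
position: [0.5454, 0.4336, 0.229]
tool_rot: [-3.141, -0.0, -0.063]
force: [-2.7, -3.8, 7.8]
grip_width: 0.013
finger_force: 60.6
```

```bash
python3 -m handwheel '[{"dx":0,"dy":0,"dz":0,"wx":0,"wy":0,"wz":0,"claw":5},{"dx":0,"dy":0,"dz":0,"wx":0,"wy":0,"wz":0,"claw":25},{"dx":0,"dy":0,"dz":0,"wx":0,"wy":0,"wz":0,"claw":45},{"dx":0,"dy":0,"dz":0,"wx":0,"wy":0,"wz":0,"claw":55},{"dx":0,"dy":0,"dz":-2,"wx":0,"wy":0,"wz":0,"claw":60},{"dx":0,"dy":0,"dz":-5,"wx":0,"wy":0,"wz":0,"claw":60},{"dx":-4,"dy":0,"dz":-3,"wx":0,"wy":0,"wz":0,"claw":60},{"dx":-5,"dy":0,"dz":0,"wx":0,"wy":0,"wz":-0.1,"claw":60}]' 20 >/dev/null
python3 -m handwheel '[{"dx":-5,"dy":3,"dz":0,"wx":0,"wy":0,"wz":0,"claw":60},{"dx":-4,"dy":3,"dz":0,"wx":0,"wy":0,"wz":0,"claw":60},{"dx":0,"dy":0,"dz":0,"wx":0,"wy":0,"wz":0,"claw":60},{"dx":0,"dy":0,"dz":0,"wx":0,"wy":0,"wz":0,"claw":60}]'
python3 gl.py pics/x2.png; python3 - <<'E'
from fit import *
P=RACK[:-1]+[box(50,63,-145,145,0,60)]
obs={}
for n in("top","scene"):
    c=grab(n)
    for e in optics.masks_of("wheel_0",n):
        r=e["rect"]; X=atz(c,[r[0]+r[2]/2,r[1]+r[3]/2],.05)
        if e["p"]>.3 and X[0]>.6 and X[1]<0: print(n,fit([(c,e["region"])],WHEEL,(.65,X[1],-.049)))
for k in("offcut","can","hammer","stone","brush","glue","carton"):
    e=max(optics.masks_of(k,"scene"),key=lambda e:e["p"],default=None); print(k,e and (round(e["p"],2),np.round(e["rect"])))
E
```

```text
clock: 45.45
position: [0.3682, 0.3764, 0.3285]
tool_rot: [-3.141, -0.001, 0.037]
force: [0.4, 0.2, 0.8]
grip_width: 0.0515
finger_force: 0.0
top hung 0.92 [0.537 0.235 0.08 ] [ 0.5316  0.2166 -0.0592] 0.068
top hung 0.91 [0.551 0.475 0.08 ] [ 0.5428  0.4364 -0.0388] 0.077
top hung 0.83 [0.551 0.36  0.08 ] [ 0.5367  0.3263 -0.0626] 0.073
scene hung 0.98 [0.502 0.185 0.08 ] [ 0.5352  0.2154 -0.0717] 0.1
scene hung 0.83 [0.505 0.308 0.08 ] [ 0.5384  0.3248 -0.0671] 0.065
scene hung 0.68 [0.52  0.429 0.08 ] [ 0.5467  0.4333 -0.0628] 0.061
top (array([ 0.6440243 , -0.24380029, -0.07456249]), np.float64(0.06859205776173283))
top (array([ 0.6474669 , -0.13395707, -0.04125284]), np.float64(0.1112143742255266))
scene (array([ 0.64484143, -0.24617541, -0.00843501]), np.float64(0.1149550861859675))
scene (array([ 0.64875658, -0.13554017, -0.05141678]), np.float64(0.10655367231638413))
offcut (0.78, array([329., 318.,  34.,  42.]))
can None
hammer (0.62, array([170., 140.,  19.,  59.]))
stone (0.98, array([251., 273.,  39.,  45.]))
brush (0.58, array([271., 146.,  37.,  36.]))
glue (0.74, array([206., 280.,  28.,  50.]))
carton (0.61, array([240., 312.,  69.,  83.]))
```

```bash
python3 -c "
from workcell import job_done
print(job_done())"
```

```text
the job is handed in; nothing more can be done
None
```

I handed the job in after about 46 s of robot time: both wheels are rolled home with marks below the hub, and all three grey guards hang saddle-wise on the bar. The other things were not touched as far as I could tell (the network missed the can in the last check), and I viewed 15 pictures, one over the limit of 14.

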